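# Open the terminal cover of the welder's junction box

### The job

The arc welder's leads are about to be wired, so take the black terminal cover off the grey junction box by fingertip: press the red snap tab down until the cover springs loose, then push the cover by its rib along its grooves and off the open end, so that it lies flat on the bench just beyond the box with the terminals uncovered. Do not force the cover while it is latched, do not pick it up, and leave the things lying around the box where they are.

Things in the scene. Friction and masses are not known exactly. Their poses are not given: they have to be found in the camera images.
- junction_box: Grey plastic box, 146 x 72 mm (95 over its ears), 30 mm high, screwed down. Origin on the bench under the middle of the latched cover's rear edge; x runs along the grooves to the open end, y to the left, z up. x -66 to 0 mm: tail with the red tab, deck 22 mm high, two 28 mm high bosses at x -15 to -2, y 21 to 35 mm either side. x 0 to 80 mm: terminal well. Place and yaw vary.
- tab_pad (a point): Middle of the top of the red ribbed thumb pad of the snap tab: box x -18 mm, 27.5 mm high when up. The pad is 14 mm along x and 22 mm along y and stands 5.5 mm above the tail deck; the cover's rib is 11 mm in front of it. Pressed straight down it yields about 4 mm with 5 to 7 N, then stops dead.
- snap_tab (a joint): The red snap tab, a springy tongue rooted at the tail: angle in rad, 0 up, 0.12 fully down. Its barb stands in a slot of the cover and blocks it. From about 0.06 (pad 2 mm down) the barb is out and two spring pins push the cover 7 mm towards box +x. It then stays free when the tab is let go; the barb rubs its underside and the tab stays partly down until the cover has moved 15 mm, then springs up.
- terminal_cover: Loose black plastic cover, 78 mm (x) x 60 mm (y) x 4 mm, with a plain yellow outline on top, about 60 g. Origin at the middle of its underside, 39 mm from its rear edge; axes parallel to the box's while seated. Latched it lies at box x 39 mm, 22 mm high. It can leave only towards box +x; once sprung free it slides with 1 to 4 N.
- cover_rib (a point): Middle of the rear face of the cover's upright push rib, flush with the cover's rear edge, 34 mm above the bench while seated. The rib is 36 mm wide (y), 6.5 mm thick and reaches from 26 to 42 mm above the bench. Fingertips 30 to 36 mm above the bench can push this face clear of pad, bosses and lips. Once it has passed the box's end the cover tips over and falls flat on the bench.
- box_end (a point): Middle of the top of the end wall at the open end, box x 80 mm, 22 mm high, level with the ledges that carry the cover: the cover slides out over it and drops to the free bench beyond. The cover's long edges run in grooves; the groove lips are 30 mm high, lie 27 mm and more either side of the middle and stop 18 mm short of this end. Terminals inside are up to 17 mm high.
- pliers_bench: Pliers with red handles, 54 x 141 x 13 mm, lying on the bench to the right of the work; bystander. Origin at its underside.
- parts_tray_a: Orange moulded parts tray, 58 x 72 x 17 mm, on the bench to the right of the work; bystander. Origin at its underside.
- flux_jar: White jar with a red lid, 55 mm across, 48 mm high, to the right of the work, behind the tray; bystander. Origin at its underside.
- marker_pen: Black and white marker pen, 121 mm long, lying on the bench at the front right of the box; bystander. Origin at its underside.
- glue_bottle: Small bottle with a green cap, 30 mm across, 73 mm high, standing beside the box about 90 mm to the right of its centre line (box -y side), near the open end; bystander. Origin at its underside.
- tape_roll: Roll of white tape lying flat, 56 mm across, 20 mm high, at the left between welder and handpiece stand; bystander. Origin at its underside.

How it is judged:
On the way:
1. the snap tab is pressed in and the cover has sprung forward off its latch (by more than 3 mm) (value of joint snap_tab above 0.03 rad and x of terminal_cover in the frame of junction_box above 0.042 m), for 0.1 s.
At the end, for the whole second after the job is handed in: The cover lies flat and still on the bench, right side up, just beyond the box's open end (its middle 115 to 220 mm ahead of the box's origin and within 50 mm of the box's centre line), and the snap tab has sprung back up (under 0.02 rad) (x of terminal_cover in the frame of junction_box between 0.115 and 0.22 m and y of terminal_cover in the frame of junction_box between -0.05 and 0.05 m and height (world z) of terminal_cover below 0.005 m and angle between terminal_cover's own z axis and vertical below 0.1 rad and linear speed of terminal_cover below 0.01 m/s and value of joint snap_tab below 0.02 rad); the robot touches nothing.
It fails at once if the cover is lifted (its middle more than 10 mm above its seat) (height (world z) of terminal_cover above 0.032 m).
It fails at once if the cover is forced (pushed with more than 35 N) (contact force between any of the fingers, the arm and terminal_cover above 35 N).
It fails at once if a bystander is moved by more than 15 mm (distance of any of pliers_bench, parts_tray_a, flux_jar, marker_pen, glue_bottle, tape_roll from where it was at the start of the episode above 0.015 m).
It also fails if it takes over 48 s, if anything falls off the work surface, if the arm or the gripper's body presses on something with over 40 N, if the wrist force passes 120 N, or if a joint passes its speed limit or range.

### The arm

A 6-joint arm with a two-finger parallel gripper is mounted at the origin on a cart in front of the work surface, level with it; the furniture and walls round the work are solid. World frame = base frame: x ahead of the robot, y to its left, z up, the work surface at z = 0. Lengths are in m, angles in rad, forces in N, time in s.
With the tool pointing down it reaches from about 0.3 to 0.775 m from the base axis. Payload 14.6 kg.
Tool frame: the origin (TCP) lies at the very end of the fingers, on their centre line; the grasp point (between the pads) lies 19 mm behind it; z points along the fingers, x is the direction in which the jaws open and shut, and the axes are right-handed (so a half turn about z gives the same grasp; the last joint's range is limited). The gripper opens to 94 mm and grips with 3 to 60 N. Pads are 16 mm wide; open, the fingers measure 119 mm over their backs; the gripper's body (75 mm by 177 mm) begins 78 mm behind the grasp point.
Start: joints at [1.174, 0.3, 1.521, -0, 1.321, -0.067], TCP at [0.178, 0.52, 0.205] pointing down, gripper open.
Joint ranges: [-3.03, 3.03], [-0.79, 2.21], [0.23, 2.52], [-1.04, 4.18], [0, 3.07], [-2.55, 2.55]. Speed limits (rad/s): [2.22, 2.22, 2.57, 3.14, 3.14, 3.14].

### API

Orientations are given as [roll, pitch, yaw] about the fixed x, y, z axes, in that order (R = Rz(yaw) Ry(pitch) Rx(roll)).
In Python, from station import ctrl gives the robot as it stands.
- The arm moves only by the shell command python3 -m inch 'ROWS' [FORCE]. ROWS is JSON, one flat list of numbers, 7 for each row, row after row: the shift along the tool's x, y, z in cm, then the turn, a rotation vector about the tool's x, y, z in rad, then the opening, from 0 (shut) to 1 (fully open). In form: [tx, ty, tz, wx, wy, wz, claw, tx, ty, tz, wx, wy, wz, claw, ...]. A call has 1 to 20 rows; each row shifts and turns the commanded pose from where the row before left it, along the tool's axes as they then stand; what a row does not reach is not made up. A row lasts 1/8 s, in which the tool goes at most 62.5 mm and 10.7 degrees, less where a joint would pass 70% of its speed; a pose out of reach is approached as far as the arm can. A call is refused whole if a number of a shift passes 6.25 or a number of a turn 0.188, either way. A call with a gripper value outside its range is refused whole. The fingers move at their own pace and stop on an object; FORCE is the grip in N (left out, the last holds). Time passes only in rows, so rows that do not move let the fingers close. It gives the time, the measured TCP pose, the force and the opening at its end, in the units of the state.
- ctrl.get_obs(): the state, without advancing time (a new reading comes with each control period).
- ctrl.camera(name): name is "scene" or "top" or "wrist"; returns (picture, depth): 420x560x3 uint8, red, green, blue; 420x560 float32, m along the optical axis (not along the pixel's ray), 0 where there is no reading.
- ctrl.camera_params(name): a dict with "vertical_fov" (degrees; the focal length in pixels is half the picture's height over the tangent of half this angle, whatever the lens; pixels are square), "cx", "cy" (the principal point, pixels), "distortion" ([k1, k2, p1, p2, k3] as OpenCV has them; the pictures are not rectified), "camera_from_world" (4x4, takes a point from world to camera coordinates); the wrist camera has in their place "mount" (4x4, takes a point from camera to tool coordinates, whose origin is the TCP and whose axes are the tool frame's). Camera axes: x right, y down, z forward; pixel columns grow to the right and rows downward; lengths in m; the calibration is good to about 2 mm. A picture is of the moment at which its call begins: read the wrist's pose just before it. camera_params takes no time and is no camera call.
- ctrl.hand_in(): hands the job in, once; it reports no verdict.
Trained networks look in the newest picture that a camera, given by its name, has taken for a name from the list of things; names that differ only in an ending like _2 or _b are one class to them, and where a whole thing is asked for, a point or a joint stands for the part that bears it (a point fixed in the world has none). Each returns a list of dicts, best first, with "score" (0 to 1); they miss things now and then, are a little off and sometimes report something else, mostly with a low value. They report only what shows in the picture. A call takes as long as a camera call.
- ctrl.spot_in(camera, label): "bbox" ([centre column, centre row, width, height] in pixels, round what is visible of it).
- ctrl.place_of(camera, label): "centre" ([column, row] in pixels: a listed point, or the origin of a listed thing).
The state is a dict: "time_s": time; "qpos": joint angles; "joint_vel": joint speeds; "tau": joint torques, N m; "ee_pos": TCP position; "eef_rot": TCP orientation; "force": force on the tool from outside, world axes, zero at the start; "moment": the same for the moment, N m; "grip_width": finger opening in m.
Only numpy, scipy, OpenCV 4.12 (cv2) and the standard library are available. Lean on these libraries where they do the work, as an engineer would, in place of code of your own. Each camera call takes 0.05 s, during which the arm holds its last target. There are 200 camera calls.

## Working session

There is one attempt and no reset: what is moved stays moved. The work goes in short steps, Python scripts to look and compute and a shell command to move; the robot and the scene stay as the last step left them, time stands still between calls to the robot, and variables do not carry over. Pictures are saved under pics/ and viewed, about 8 in all and at most 12, crops included, and the job is handed in when it is done.

```bash
mkdir -p pics; cat > h.py <<'E'
from station import ctrl
import numpy as np, cv2
from scipy.spatial.transform import Rotation as R
def K(p,h=420):
    f=h/2/np.tan(np.radians(p["vertical_fov"])/2)
    return np.array([[f,0,p["cx"]],[0,f,p["cy"]],[0,0,1.]])
def cam(name):
    p=ctrl.camera_params(name)
    if "mount" in p:
        o=ctrl.get_obs(); T=np.eye(4); T[:3,:3]=R.from_euler('xyz',o["eef_rot"]).as_matrix(); T[:3,3]=o["ee_pos"]
        W=T@np.array(p["mount"])
    else: W=np.linalg.inv(np.array(p["camera_from_world"]))
    return K(p),np.array(p["distortion"],float),W
def onplane(c,px,z):
    k,d,W=c
    u=cv2.undistortPoints(np.array(px,float).reshape(-1,1,2),k,d).reshape(-1,2)
    r=np.c_[u,np.ones(len(u))]@W[:3,:3].T
    s=(z-W[2,3])/r[:,2]
    return W[:3,3]+r*s[:,None]
def proj(c,P):
    k,d,W=c; C=np.linalg.inv(W)
    return cv2.projectPoints(np.array(P,float).reshape(-1,3),cv2.Rodrigues(C[:3,:3])[0],C[:3,3],k,d)[0].reshape(-1,2)
def shot(name,fn):
    c=cam(name); im,dep=ctrl.camera(name); cv2.imwrite(fn,im[:,:,::-1]); return c,im,dep
E
python3 - <<'E'
from h import *
o=ctrl.get_obs(); print(o["ee_pos"],o["eef_rot"],o["force"],o["grip_width"])
for n in("top","wrist"):
    c,im,d=shot(n,f"pics/{n}0.png"); print(n,c[2].round(3).tolist())
    for l,z in(("tab_pad",.0275),("cover_rib",.034),("box_end",.022),("junction_box",0),("terminal_cover",.022),("glue_bottle",0),("marker_pen",0)):
        for r in ctrl.place_of(n,l)[:2]: print(l,round(r["score"],2),np.round(r["centre"]),onplane(c,r["centre"],z).round(4))
a=cv2.imread("pics/top0.png");b=cv2.imread("pics/wrist0.png")
cv2.imwrite("pics/a.png",cv2.resize(np.vstack([a,b]),(448*1,672))[:600] if 0 else cv2.resize(np.hstack([a,b]),(800,300)))
E
```

```text
[0.17802604 0.5201126  0.20488403] [-3.14151458e+00  1.15203538e-03  1.24095840e+00] [-0.03067962  0.06715428  0.50231315] 0.09370630776262953
top [[-0.024, -0.98, 0.196, 0.389], [-1.0, 0.023, -0.011, -0.073], [0.006, -0.197, -0.98, 0.927], [0.0, 0.0, 0.0, 1.0]]
tab_pad 0.52 [211. 193.] [[0.6116 0.0639 0.0275]]
cover_rib 0.81 [217. 186.] [[0.624  0.0498 0.034 ]]
box_end 0.92 [254. 183.] [[ 0.6311 -0.025   0.022 ]]
box_end 0.35 [255. 229.] [[ 0.5349 -0.0272  0.022 ]]
junction_box 0.73 [221. 190.] [[0.6233 0.0454 0.    ]]
terminal_cover 0.67 [237. 186.] [[0.6249 0.0107 0.022 ]]
terminal_cover 0.5 [143. 240.] [[0.5158 0.2041 0.022 ]]
glue_bottle 0.72 [258. 229.] [[ 0.5377 -0.0307  0.    ]]
marker_pen 0.81 [340. 278.] [[ 0.4311 -0.1979  0.    ]]
wrist [[0.324, 0.912, 0.253, 0.104], [0.946, -0.312, -0.087, 0.545], [-0.001, 0.267, -0.964, 0.385], [0.0, 0.0, 0.0, 1.0]]
```

View pics/top0.png

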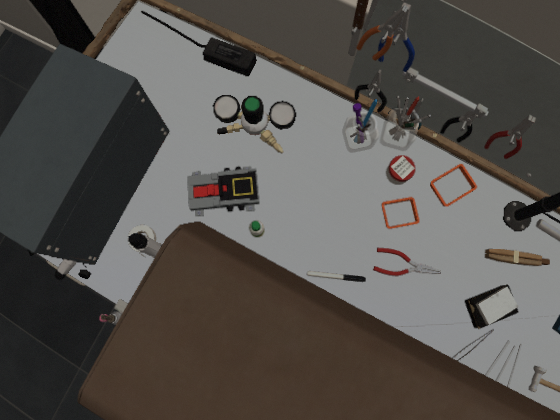

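The box is at about columns 188–258, rows 168–213. The red tab is on the left and the open end on the right (towards world -y). Next I check the large brown thing and the wrist view.

```bash
python3 - <<'E'
from h import *
c,im,d=shot("top","pics/t1.png")
for px in((300,330),(200,240),(400,380),(255,228),(253,105),(150,245),(100,150)):
    z=d[px[1],px[0]];k,dd,W=c
    u=cv2.undistortPoints(np.array([[px]],float),k,dd)[0,0]
    print(px,(W@np.r_[u*z,z,1])[:3].round(3))
shot("scene","pics/s1.png")
o=ctrl.get_obs();cw=cam("wrist");T=R.from_euler('xyz',o["eef_rot"])
print("cam in tool",T.inv().apply(cw[2][:3,3]-o["ee_pos"]), T.inv().apply(cw[2][:3,2]))
print(T.as_matrix().round(3))
E
```

```text
(300, 330) [ 0.364 -0.089  0.54 ]
(200, 240) [ 0.444 -0.002  0.528]
(400, 380) [ 0.319 -0.173  0.539]
(255, 228) [ 0.528 -0.029  0.07 ]
(253, 105) [ 0.766 -0.03   0.111]
(150, 245) [0.474 0.117 0.272]
(100, 150) [0.634 0.215 0.245]
cam in tool [-0.00074554 -0.07840885 -0.17927024] [-4.79921267e-04  2.67465158e-01  9.63567413e-01]
[[ 0.324  0.946  0.   ]
 [ 0.946 -0.324  0.   ]
 [ 0.    -0.    -1.   ]]
```

View pics/s1.png

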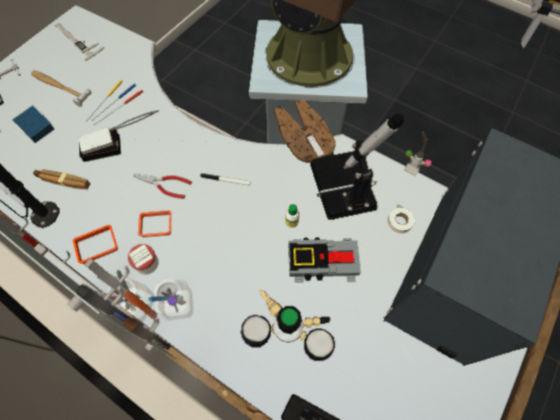

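```bash
python3 - <<'E'
from h import *
c=cam("scene"); print(c[2].round(3).tolist(), proj(c,[[.364,-.089,.54],[.444,0,.528],[.178,.52,.2]]))
def cloud(n):
    c=cam(n); im,d=ctrl.camera(n); k,dd,W=c
    v,u=np.mgrid[:420,:560]; q=cv2.undistortPoints(np.c_[u.ravel(),v.ravel()].astype(float),k,dd).reshape(-1,2)
    z=d.ravel(); P=np.c_[q*z[:,None],z]@W[:3,:3].T+W[:3,3]; return P[z>0]
P=np.vstack([cloud("scene"),cloud("top")])
# height map (max z) near the work, 2.5cm cells
xs=np.arange(.35,.86,.03); ys=np.arange(.27,-.25,-.03)
print("max z (mm), rows x, cols y"); print("      ",*[f"{y:5.2f}" for y in ys])
for x in xs:
    r=[]
    for y in ys:
        m=(abs(P[:,0]-x)<.015)&(abs(P[:,1]-y)<.015)&(P[:,2]<.5); r.append(f"{1000*P[m,2].max():5.0f}" if m.sum()>1 else "    -")
    print(f"{x:.2f}  ",*r)
E
```

```text
[[-0.064, 0.884, -0.463, 0.927], [0.998, 0.052, -0.039, -0.038], [-0.01, -0.464, -0.886, 0.808], [0.0, 0.0, 0.0, 1.0]] [[262.23765933 -82.04508239]
 [331.27338422 -36.82219197]
 [542.86997351  52.91930634]]
max z (mm), rows x, cols y
        0.27  0.24  0.21  0.18  0.15  0.12  0.09  0.06  0.03  0.00 -0.03 -0.06 -0.09 -0.12 -0.15 -0.18 -0.21 -0.24
0.35     103   125     5     6     6    27    28    26    24    22    20     6     6     6   500   499   500   473
0.38     104   121     6     6     7    28    28    29    29    23    17     6     7   500   500   487     9     7
0.41       7     7     7     5     5    28    28    28   467     7     6   500   500   499     7     7     8     9
0.44       7     7     9     6    38    39   184    28   486   500   500   500     6    13    15    17    16    16
0.47       7     8    18     6   304   306   232    38   494   500   481     9     7     9     8     8     9     8
0.50     272    23    22    21   302   304   154    28    24     7     8     8     8     9     8     9     8     8
0.53     273    22    24    23     7     6    29    28     8 
[... 503 characters left out ...]
   8     8
0.68     273   273   275   272     9     8     8     8    20    21     8     8     8     8     9    10     8     8
0.71     273   273   273   273     8     8     7     8     8     9     8    31    28     8     8     9    70    92
0.74     274   273   274   274   273     7     8    29    31   109   112    40    38     8     9     9   120   128
0.77     274   273   273   272     7     8     9    41    43   113   115   110    43    43     9     8   121   388
0.80     273   273   271     8     8     8     8    42    42   106   111    43    45    44     8     8   385   388
0.83     272     6     7     7     7     8     8    43    45    40     7    10     9     9     8     9   430   435
```

```bash
python3 - <<'E'
from h import *
c=cam("top"); im,d=ctrl.camera("top"); k,dd,W=c
v,u=np.mgrid[:420,:560]; q=cv2.undistortPoints(np.c_[u.ravel(),v.ravel()].astype(float),k,dd).reshape(-1,2)
z=d.ravel(); P=np.c_[q*z[:,None],z]@W[:3,:3].T+W[:3,3]; P=P.reshape(420,560,3)
for r in range(230,420,30): print(r,*[f"{cc}:{P[r,cc].round(2).tolist()}" for cc in range(100,560,90) if P[r,cc,2]>.3])
s=cv2.imread("pics/s1.png");w=cv2.imread("pics/wrist0.png");cv2.imwrite("pics/v.png",np.hstack([w,s[:150].repeat(1,0) if 0 else cv2.resize(s[0:110,200:420],(240,120)).repeat(1,0) if 0 else w[:,:1]]))
E
```

```text
230 190:[0.45, 0.01, 0.52] 550:[0.39, -0.07, 0.93]
260 190:[0.43, 0.0, 0.54]
290 190:[0.4, 0.0, 0.54] 280:[0.4, -0.07, 0.53]
320 190:[0.37, 0.0, 0.54] 280:[0.37, -0.07, 0.54] 370:[0.37, -0.16, 0.49]
350 190:[0.35, 0.0, 0.54] 280:[0.35, -0.07, 0.54] 370:[0.35, -0.15, 0.54]
380 100:[0.32, 0.08, 0.54] 190:[0.32, 0.0, 0.54] 280:[0.32, -0.07, 0.54] 370:[0.32, -0.15, 0.54] 460:[0.31, -0.23, 0.53]
410 100:[0.3, 0.09, 0.53] 190:[0.3, 0.0, 0.54] 280:[0.3, -0.07, 0.54] 370:[0.3, -0.15, 0.54] 460:[0.29, -0.22, 0.54] 550:[0.26, -0.35, 0.48]
```

View pics/v.png

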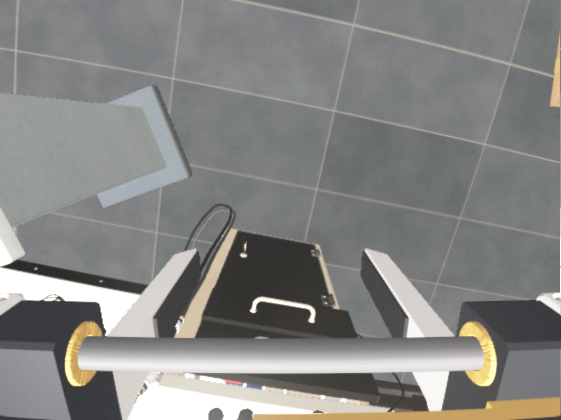

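The brown slab is about 0.54 m high and lines up with the q1 azimuth, so it may be part of the robot. I'll raise the arm, swing a little and see whether it moves.

```bash
python3 -m inch '[0,0,-5,0,0,0,0, 0,0,-5,0,0,0,0, 0,0,-5,0,0,0,0, 0,0,-5,0,0,0,0, 0,0,-2,0,0,0,0, -0.7,5,0,0,0,0,0, -0.7,5,0,0,0,0,0, 0,0,0,0,0,0,0]'
python3 - <<'E'
from h import *
print(ctrl.get_obs()["qpos"])
c,im,d=shot("top","pics/t2.png"); print([(r,cc,d[r,cc].round(2)) for r in (240,300,380) for cc in (100,200,300,400,500)])
E
```

```text
time_s: 2.05
ee_pos: [0.2704, 0.4735, 0.4253]
eef_rot: [3.141, 0.0, 1.237]
force: [-0.3, 0.2, 0.1]
grip_width: 0.0171
[ 9.84851385e-01  2.35749298e-01  1.10493853e+00 -2.91011931e-04
  1.80126978e+00 -2.52621852e-01]
[(240, 100, np.float32(0.87)), (240, 200, np.float32(0.4)), (240, 300, np.float32(0.93)), (240, 400, np.float32(0.93)), (240, 500, np.float32(0.93)), (300, 100, np.float32(1.78)), (300, 200, np.float32(0.38)), (300, 300, np.float32(0.39)), (300, 400, np.float32(0.9)), (300, 500, np.float32(0.87)), (380, 100, np.float32(0.37)), (380, 200, np.float32(0.37)), (380, 300, np.float32(0.37)), (380, 400, np.float32(0.37)), (380, 500, np.float32(0.87))]
```

View pics/t2.png

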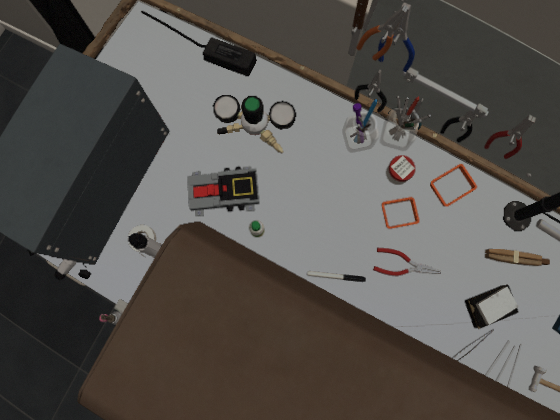

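```bash
python3 - <<'E'
from h import *
c,im,d=shot("scene","pics/s2.png");k,dd,W=c
for px in((320,5),(335,20),(300,5),(345,2),(280,20),(310,60),(290,130),(320,130)):
    z=d[px[1],px[0]];u=cv2.undistortPoints(np.array([[px]],float),k,dd)[0,0];print(px,im[px[1],px[0]],(W@np.r_[u*z,z,1])[:3].round(3))
c,im,d=shot("wrist","pics/w2.png");k,dd,W=c;print(W[:3,3],W[:3,2])
s=cv2.imread("pics/s2.png");w=cv2.imread("pics/w2.png")
cv2.imwrite("pics/v2.png",np.hstack([w[:,:400],s[:,160:560]]))
E
```

```text
(320, 5) [74 54 36] [ 0.458 -0.009  0.48 ]
(335, 20) [59 43 30] [0.473 0.011 0.469]
(300, 5) [72 52 36] [ 0.446 -0.035  0.471]
(345, 2) [36 26 18] [0.457 0.022 0.485]
(280, 20) [31 32 32] [ 0.085 -0.078  0.174]
(310, 60) [59 59 35] [0.079 0.002 0.049]
(290, 130) [134  99  66] [ 0.291 -0.041  0.016]
(320, 130) [134  99  65] [0.286 0.033 0.015]
[0.19380314 0.4994575  0.60472601] [ 0.25262876 -0.08721697 -0.96362436]
```

View pics/v2.png

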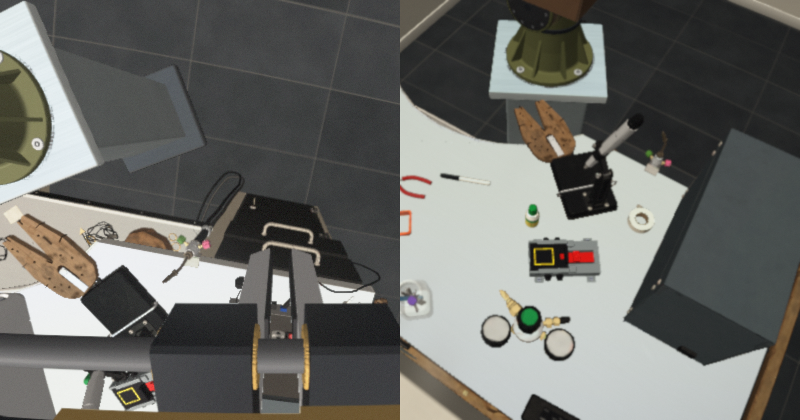

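A fixed brown object overhangs at z 0.47–0.54 m, reaching out to about x 0.47, y 0.01. I'll tilt the wrist camera towards it to see what it is.

```bash
python3 -m inch '[0,0,0,0,-0.185,0,0, 0,0,0,0,-0.185,0,0, 0,0,0,0,-0.185,0,0, 0,0,0,0,-0.185,0,0, 0,0,0,0,-0.185,0,0, 0,0,0,0,0,0,0]'
python3 - <<'E'
from h import *
print(ctrl.get_obs()["qpos"])
c,im,d=shot("wrist","pics/w3.png");print(c[2][:3,3],c[2][:3,2])
a=cv2.imread("pics/t1.png").astype(int);b=cv2.imread("pics/t2.png").astype(int);print(abs(a-b).max(2)[230:].mean())
E
```

```text
time_s: 2.95
ee_pos: [0.2679, 0.4767, 0.4209]
eef_rot: [-3.14, 0.932, 1.245]
force: [-0.3, 0.5, -0.2]
grip_width: 0.0003
[ 1.06291079  0.8496265   0.44874881 -0.3776685   2.74192737 -0.45952962]
[0.23978185 0.63743552 0.52792   ] [ 0.00410761 -0.81860801 -0.57433793]
1.5296616541353383
```

View pics/w3.png

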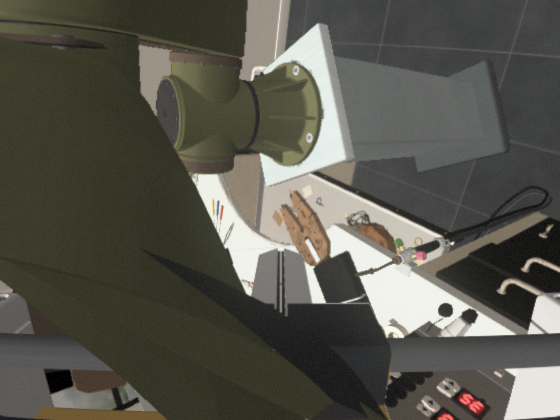

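```bash
python3 - <<'E'
from h import *
c=cam("wrist");im,d=ctrl.camera("wrist")
for P in([.46,0,.5],[.45,.01,.54],[.35,0,.54],[.32,.1,.54],[.3,-.15,.54],[0,0,0],[.31,.09,.5]):
    q=proj(c,P)[0]; i=np.round(q).astype(int); C=np.linalg.inv(c[2])@np.r_[P,1]
    print(P,q.round(),C[2].round(3), (d[i[1],i[0]],im[i[1],i[0]]) if 0<=i[0]<560 and 0<=i[1]<420 else "")
k,dd,W=c
for px in((95,380),(45,330),(60,380),(30,310)):
    z=d[px[1],px[0]];u=cv2.undistortPoints(np.array([[px]],float),k,dd)[0,0];print(px,im[px[1],px[0]],z,(W@np.r_[u*z,z,1])[:3].round(3))
E
```

```text
[0.46, 0, 0.5] [104. 385.] 0.537 (np.float32(0.5165368), array([76, 61, 49], dtype=uint8))
[0.45, 0.01, 0.54] [ 76. 391.] 0.506 (np.float32(0.0), array([121, 121, 117], dtype=uint8))
[0.35, 0, 0.54] [ 62. 329.] 0.514 (np.float32(0.0), array([57, 54, 39], dtype=uint8))
[0.32, 0.1, 0.54] [ 59. 320.] 0.432 (np.float32(0.0), array([58, 56, 41], dtype=uint8))
[0.3, -0.15, 0.54] [ 55. 291.] 0.635 (np.float32(0.0), array([58, 57, 43], dtype=uint8))
[0, 0, 0] [287. 116.] 0.825 (np.float32(0.7147611), array([87, 85, 62], dtype=uint8))
[0.31, 0.09, 0.5] [ 89. 303.] 0.463 (np.float32(0.0), array([55, 55, 39], dtype=uint8))
(95, 380) [73 58 45] 0.50585043 [0.437 0.03  0.512]
(45, 330) [59 49 44] 0.16108727 [0.273 0.431 0.542]
(60, 380) [3 1 0] 0.0 [0.239 0.636 0.532]
(30, 310) [58 49 43] 0.17273997 [0.264 0.413 0.547]
```

```bash
python3 -m inch '[0,0,0,0,0.185,0,0, 0,0,0,0,0.185,0,0, 0,0,0,0,0.185,0,0, 0,0,0,0,0.185,0,0, 0,0,0,0,0.19e0,0,0]' | head -3; python3 -m inch '[0,0,0,0,0.185,0,0, 0,0,0,0,0.185,0,0, 0,0,0,0,0.185,0,0, 0,0,0,0,0.185,0,0, 0,0,0,0,0.185,0,0, -5,0,0,0,0,0,0, -5,0,0,0,0,0,0, 0,0,0,0,0,0,0]'
cat > fk.py <<'E'
from h import *
from scipy.optimize import least_squares
D=[([1.174,.3,1.521,0,1.321,-.067],[.178,.5201,.2049],[-3.1415,.00115,1.241]),
([.98485,.23575,1.10494,-.00029,1.80127,-.25262],[.2704,.4735,.4253],[3.141,0,1.237]),
([1.06291,.84963,.44875,-.37767,2.74193,-.45953],[.2679,.4767,.4209],[-3.14,.932,1.245])]
def fk(q,p):  # returns shoulder, elbow, elbow2, wrist, tcp
    a1,L1,L2,e,z0,d,off=p
    R1=R.from_euler('z',q[0]); A=R1*R.from_euler('y',q[1]); B=A*R.from_euler('y',q[2])
    S=R1.apply([a1,off,z0]); E=S+A.apply([0,0,L1]); E2=E+B.apply([e,0,0]); Wr=E2+B.apply([0,0,L2])
    Rt=B*R.from_euler('z',q[3])*R.from_euler('y',q[4]); return S,E,E2,Wr,Wr+Rt.apply([0,0,d]),Rt
def fit():
    def res(p):
        r=[]
        for q,x,e in D:
            f=fk(q,p); z=R.from_euler('xyz',e).apply([0,0,1])
            r+=list(f[4]-x)+list(.3*(f[5].apply([0,0,1])-z))
        return np.r_[r,.01*(p-[0,.45,.45,0,.4,.3,.037])]
    s=least_squares(res,[0,.45,.45,0,.4,.3,.037]); return s.x,np.array(res(s.x))[:6*len(D)].reshape(-1,6)
E
python3 - <<'E'
import fk
from h import *
o=ctrl.get_obs(); print(o["qpos"],o["ee_pos"],o["eef_rot"])
fk.D.append((o["qpos"],o["ee_pos"],o["eef_rot"]))
p,r=fk.fit(); print(p.round(3)); print((r*1000).round(1))
E
```

```text
time_s: 4.05
ee_pos: [0.2339, 0.3779, 0.4295]
eef_rot: [3.14, -0.012, 1.239]
force: [0.2, 0.3, 0.4]
grip_width: 0.0003
[ 0.93268762 -0.01494097  1.37244181  0.00248432  1.77236203 -0.30544303] [0.23387062 0.37790453 0.42949155] [ 3.14038077 -0.0119176   1.23864952]
[-0.001  0.425  0.448  0.042  0.222  0.271  0.037]
[[ 0.1 -0.1  0.   0.1  0.2 -0. ]
 [-0.   0.1 -0.1 -0.2 -0.1 -0. ]
 [-0.   0.   0.1 -0.1  0.   0. ]
 [-0.1  0.  -0.   0.   0.  -0. ]]out of range: a turn must lie within [-0.188, 0.188]
```

The kinematic model fits to 0.1 mm. Next I check the forearm against the slab at the working poses.

```bash
cat >> fk.py <<'E'
PP=np.array([-.001,.425,.448,.042,.222,.271,.037])
def ik(x,z=(0,0,-1),q0=(.1,.5,1.5,0,1.1)):
    f=lambda q:np.r_[fk(q,PP)[4]-x,.3*(fk(q,PP)[5].apply([0,0,1])-z)]
    s=least_squares(f,q0,bounds=([-3,-.79,.23,-1.04,0.001],[3,2.2,2.5,4.1,3.07])); return s.x,s.cost
E
python3 - <<'E'
from fk import *
for x in([.61,.06,.03],[.62,.0,.034],[.63,-.03,.034],[.5,.1,.35]):
    q,c=ik(x); f=fk(q,PP); print(x,q.round(2),round(c,5)); print("  elbow",f[1].round(3),f[2].round(3),"wrist",f[3].round(3), "at 1/2",((f[2]+f[3])/2).round(3),"3/4",(.25*f[2]+.75*f[3]).round(3))
# slab cloud
for n in("top","scene"):
    c=cam(n);im,d=ctrl.camera(n);k,dd,W=c
    v,u=np.mgrid[:420,:560];qq=cv2.undistortPoints(np.c_[u.ravel(),v.ravel()].astype(float),k,dd).reshape(-1,2)
    z=d.ravel();P=np.c_[qq*z[:,None],z]@W[:3,:3].T+W[:3,3];m=(z>0)&(P[:,2]>.4)&(P[:,2]<.6)&(P[:,0]<.55)&(P[:,1]<.3);Q=P[m]
    print(n,len(Q),Q.min(0),Q.max(0))
    for y in np.arange(.15,-.4,-.05):
        s=Q[abs(Q[:,1]-y)<.01]
        if len(s): i=s[:,0].argmax(); print(round(y,2),"xmin..max",s[:,0].min().round(3),s[:,0].max().round(3),"z",s[:,2].min().round(3),s[:,2].max().round(3))
E
```

```text
[0.61, 0.06, 0.03] [0.04 0.63 1.48 0.   1.03] 0.0
  elbow [0.247 0.046 0.566] [0.225 0.046 0.53 ] wrist [0.61  0.06  0.301] at 1/2 [0.418 0.053 0.416] 3/4 [0.514 0.056 0.358]
[0.62, 0.0, 0.034] [-0.06  0.63  1.46  0.    1.05] 0.0
  elbow [0.253 0.022 0.564] [0.232 0.023 0.528] wrist [0.62  0.    0.305] at 1/2 [0.426 0.012 0.416] 3/4 [0.523 0.006 0.361]
[0.63, -0.03, 0.034] [-0.11  0.66  1.42  0.    1.06] 0.0
  elbow [0.261 0.009 0.559] [0.24  0.012 0.522] wrist [ 0.63  -0.03   0.305] at 1/2 [ 0.435 -0.009  0.414] 3/4 [ 0.533 -0.02   0.359]
[0.5, 0.1, 0.35] [ 0.12  0.14  1.38 -0.    1.62] 0.0
  elbow [0.054 0.044 0.643] [0.056 0.044 0.601] wrist [0.5   0.1   0.621] at 1/2 [0.278 0.072 0.611] 3/4 [0.389 0.086 0.616]
top 51850 [ 0.25525921 -0.36516213  0.46791399] [0.47181374 0.10862476 0.54365781]
0.1 xmin..max 0.288 0.334 z 0.524 0.542
0.05 xmin..max 0.29 0.42 z 0.537 0.543
-0.0 xmin..max 0.291 0.472 z 0.469 0.543
-0.05 xmin..max 0.291 0.444 z 0.47 0.542
-0.1 xmin..max 0.289 0.415 z 0.468 0.543
-0.15 xmin..max 0.287 0.385 z 0.47 0.542
-0.2 xmin..max 0.283 0.357 z 0.469 0.543
-0.25 xmin..max 0.278 0.327 z 0.47 0.542
-0.3 xmin..max 0.269 0.299 z 0.47 0.533
-0.35 xmin..max 0.256 0.269 z 0.47 0.502
scene 840 [ 0.42522291 -0.0591656   0.46506509] [0.47377791 0.04033391 0.49383449]
0.05 xmin..max 0.425 0.425 z 0.467 0.467
-0.0 xmin..max 0.455 0.474 z 0.468 0.492
-0.05 xmin..max 0.433 0.443 z 0.467 0.474
```

```bash
python3 -m inch '[2.6,4.4,0,0,0,0,0, 2.6,4.4,0,0,0,0,0, 0,0,0,0,0,0.18,0, 0,0,0,0,0,0.18,0, 0,0,0,0,0,0.18,0, 0,0,0,0,0,0.18,0, 0,0,0,0,0,0.18,0, 0,0,0,-0.18,0,0,0, 0,0,0,-0.18,0,0,0, 0,0,0,-0.18,0,0,0, 0,0,0,-0.18,0,0,0, 0,0,0,0,0,0,0]'
python3 - <<'E'
from h import *
c,im,d=shot("wrist","pics/w4.png");print(c[2][:3,3],c[2][:3,2])
k,dd,W=c
v,u=np.mgrid[:420,:560];q=cv2.undistortPoints(np.c_[u.ravel(),v.ravel()].astype(float),k,dd).reshape(-1,2)
z=d.ravel();P=np.c_[q*z[:,None],z]@W[:3,:3].T+W[:3,3]
m=(z>.25)&(P[:,2]>.4)&(P[:,1]<.2);Q=P[m];print(len(Q));
if len(Q):
  print(Q.min(0),Q.max(0))
  for y in np.arange(.15,-.6,-.05):
    s=Q[abs(Q[:,1]-y)<.01]
    if len(s):print(round(y,2),"x",s[:,0].min().round(3),s[:,0].max().round(3),"z",s[:,2].min().round(3),s[:,2].max().round(3))
E
```

```text
time_s: 5.65
ee_pos: [0.3353, 0.4029, 0.4228]
eef_rot: [2.42, 0.003, 0.344]
force: [0.3, -0.4, -0.5]
grip_width: 0.0006
[0.27516077 0.56900143 0.50596213] [ 0.28105554 -0.78902859 -0.54629815]
6724
[-0.15902129 -1.40986063  0.40000316] [1.54669232 0.11878898 0.49705343]
0.1 x 0.272 0.311 z 0.467 0.49
0.05 x 0.243 0.26 z 0.468 0.489
-0.0 x 0.215 0.472 z 0.468 0.487
-0.05 x 0.185 1.058 z 0.4 0.491
-0.1 x 0.156 1.035 z 0.4 0.495
-0.15 x 0.127 1.008 z 0.4 0.492
-0.2 x 0.108 0.977 z 0.4 0.49
-0.25 x 0.922 0.946 z 0.4 0.487
-0.3 x 0.898 0.919 z 0.4 0.485
-0.4 x 1.517 1.526 z 0.401 0.408
```

View pics/w4.png

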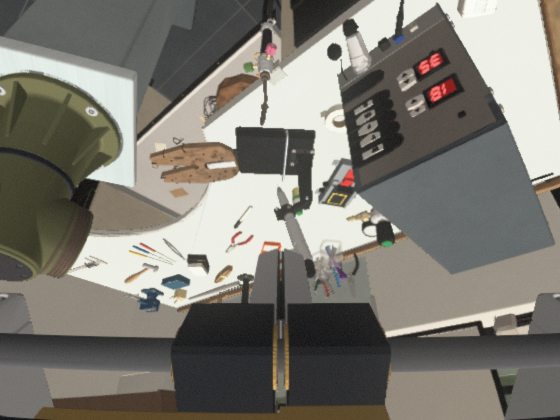

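The slab floats at z 0.467–0.543 and covers azimuths below about 20°. A tool-down forearm would pass straight through it. I'll find out whether it is solid by touching its end face gently with a fingertip, since the force sensor reads that.

```bash
cat >> h.py <<'E'
def togo(P,yaw=None):
    o=ctrl.get_obs(); T=R.from_euler('xyz',o["eef_rot"]); return (T.inv().apply(np.array(P)-o["ee_pos"])*100).round(2)
E
python3 - <<'E'
from fk import *
from h import *
o=ctrl.get_obs();T=R.from_euler('xyz',o["eef_rot"]); print(T.as_matrix().round(3)); print(togo([.42,.15,.505]),"per cm in", T.inv().apply([-.47,-.88,0]).round(2))
z=T.apply([0,0,1])
for x in([.42,.15,.505],[.39,.1,.505]):
    q,c=ik(x,z,(.5,.3,1.2,0.2,1.5)); f=fk(q,PP);print(q.round(2),c,[a.round(2) for a in f[1:5]])
E
```

```text
[[ 0.942  0.254  0.22 ]
 [ 0.336 -0.71  -0.619]
 [-0.001  0.657 -0.754]]
[-0.54 25.35 11.39] per cm in [-0.74  0.51  0.44]
[ 0.65  0.08  1.25 -0.74  1.95] 7.232474148366937e-28 [array([0.  , 0.05, 0.65]), array([0.01, 0.06, 0.6 ]), array([0.36, 0.32, 0.71]), array([0.42, 0.15, 0.5 ])]
[ 0.59 -0.05  1.39 -0.74  1.91] 1.6826748604788766e-26 [array([-0.04,  0.02,  0.65]), array([-0.03,  0.02,  0.61]), array([0.33, 0.27, 0.71]), array([0.39, 0.1 , 0.5 ])]
```

```bash
python3 -m inch '[0,5,2.3,0,0,0,0, 0,5,2.3,0,0,0,0, -0.2,5,2.3,0,0,0,0, -0.2,5,2.3,0,0,0,0, -0.2,5.3,2.2,0,0,0,0, 0,0,0,0,0,0,0]' && python3 -m inch '[-0.8,0.5,0.45,0,0,0,0, -0.8,0.5,0.45,0,0,0,0, -0.8,0.5,0.45,0,0,0,0, -0.8,0.5,0.45,0,0,0,0, -0.8,0.5,0.45,0,0,0,0]' && python3 -m inch '[-0.8,0.5,0.45,0,0,0,0, -0.8,0.5,0.45,0,0,0,0, -0.8,0.5,0.45,0,0,0,0]'
```

```text
time_s: 6.45
ee_pos: [0.4189, 0.1456, 0.5095]
eef_rot: [2.427, -0.009, 0.337]
force: [0.9, 0.1, -0.3]
grip_width: 0.0003
time_s: 7.08
ee_pos: [0.3922, 0.1032, 0.5061]
eef_rot: [2.422, -0.0, 0.341]
force: [-0.1, -0.2, -0.7]
grip_width: -0.0001
time_s: 7.45
ee_pos: [0.3763, 0.076, 0.5059]
eef_rot: [2.422, -0.0, 0.341]
force: [4.8, 6.9, 0.3]
grip_width: 0.0006
```

Contact is confirmed: the push-back lies along the face normal exactly where the end face should be, so the slab is solid. I'll back off, then gather a full cloud and the box pose and search for a tilted posture that clears it.

```bash
python3 -m inch '[1.5,-1,-0.9,0,0,0,0, 1.5,-1,-0.9,0,0,0,0, 1.5,-1,-0.9,0,0,0,0, 1.5,-1,-0.9,0,0,0,0, 0,0,0,0,0,0,0]'
python3 - <<'E'
from h import *
A=[]
for n in("scene","top","wrist"):
    c,im,d=shot(n,f"pics/{n}5.png");k,dd,W=c
    v,u=np.mgrid[:420,:560];q=cv2.undistortPoints(np.c_[u.ravel(),v.ravel()].astype(float),k,dd).reshape(-1,2)
    z=d.ravel();P=np.c_[q*z[:,None],z]@W[:3,:3].T+W[:3,3];m=z>(.36 if n=="wrist" else .1)
    A.append(P[m])
    # yellow outline
    hsv=cv2.cvtColor(im,cv2.COLOR_RGB2HSV);y=cv2.inRange(hsv,(22,110,60),(38,255,255)); 
    nn,lab,st,ce=cv2.connectedComponentsWithStats(cv2.dilate(y,np.ones((2,2))))
    for i in range(1,nn):
        if st[i,4]>40:
            pts=np.argwhere((lab==i)&(y>0))[:,::-1]; G=onplane(c,pts,.026)[:,:2]; r=cv2.minAreaRect((G*1000).astype(np.float32)); print(n,st[i],"rect",np.round(r[0],1),np.round(r[1],1),round(r[2],1))
    for l,zz in(("tab_pad",.0275),("cover_rib",.034),("box_end",.022),("junction_box",0),("terminal_cover",.022),("glue_bottle",0)):
        for r in ctrl.place_of(n,l)[:1]: print(n,l,round(r["score"],2),np.round(r["centre"]),onplane(c,r["centre"],zz).round(4)[0,:2])
np.savez("cl.npz",P=np.vstack(A)); print(len(np.vstack(A)),cam("wrist")[2][:3,3])
E
```

```text
time_s: 8.07
ee_pos: [0.4155, 0.1477, 0.5059]
eef_rot: [2.421, 0.001, 0.342]
force: [-0.6, 0.2, 0.3]
grip_width: 0.0003
scene [108  81  15  16  73] rect [ 179.8 -514.5] [ 7.7 55.9] 69.9
scene [286 220  12   8  62] rect [551.7 -29. ] [22.9 12.1] 80.8
scene [293 247  23  20 308] rect [6.24e+02 6.00e-01] [39.5 43.8] 3.4
scene tab_pad 0.57 [336. 255.] [0.6181 0.0678]
scene cover_rib 0.89 [328. 254.] [0.6206 0.0493]
scene box_end 0.9 [288. 258.] [ 0.629  -0.0306]
scene junction_box 0.94 [326. 262.] [0.6252 0.0496]
scene terminal_cover 0.93 [306. 260.] [0.6314 0.0064]
scene glue_bottle 0.52 [287. 224.] [ 0.5411 -0.0369]
top [232 177  23  20 233] rect [624.7  -1.3] [38.6 42.3] 4.4
top tab_pad 0.62 [213. 187.] [0.6232 0.0586]
top cover_rib 0.79 [217. 187.] [0.6215 0.0506]
top box_end 0.86 [252. 184.] [ 0.6297 -0.0208]
top junction_box 0.87 [218. 189.] [0.6259 0.0525]
top terminal_cover 0.56 [238. 189.] [0.6192 0.0076]
top glue_bottle 0.61 [258. 229.] [ 0.5386 -0.0309]
wrist [345  70  27  23 242] rect [622.6  -0.8] [38.5 41.9] 4.1
wrist [106 182  21   9  46] rect [ 165.6 -503.2] [ 3.8 51.2] 70.3
wrist tab_pad 0.78 [375.  50.] [0.6209 0.0667]
wrist box_end 0.74 [231. 162.] [ 0.4463 -0.3087]
wrist junction_box 0.96 [366.  49.] [0.6157 0.0504]
wrist terminal_cover 0.73 [362.  75.] [0.628  0.0122]
wrist glue_bottle 0.65 [307.  70.] [ 0.5305 -0.0272]
625707 [0.35540006 0.31341748 0.58996762]
```

View pics/wrist5.png

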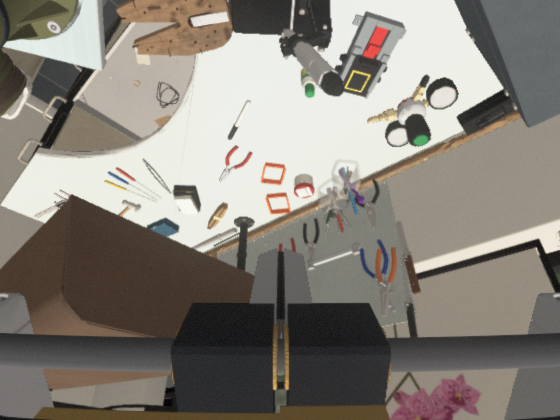

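```bash
cat > plan.py <<'E'
from fk import *
from scipy.spatial import cKDTree
O=np.array([.6205,.050,0]);EX=np.array([.07,-.9976,0]);EY=np.array([.9976,.07,0])
P=np.load("cl.npz")["P"]
T_=np.array([.5,.866,0]);N_=np.array([.866,-.5,0])
t,n=P@T_,P@N_
slab=(t<.27)&(n>.16)&(n<.43)&(P[:,2]>.44)&(P[:,2]<.57)
b=P-O; box=(abs(b@EX-.007)<.09)&(abs(b@EY)<.055)
bench=P[:,2]<.012
P=P[~slab&~box&~bench&(P[:,0]>.15)&(P[:,0]<1.1)&(abs(P[:,1])<.7)]
P=P[np.unique((P/.006).astype(int),axis=0,return_index=True)[1]]
g=lambda a,b_,s=.015:np.arange(a,b_+1e-9,s)
S=np.array([a*T_+c*N_+[0,0,z] for a in g(-.4,.25) for c in g(.186,.411) for z in(.467,.487,.507,.527,.543)])
bx=np.array([O+x*EX+y*EY+[0,0,z] for x in g(-.066,.08,.01) for y in g(-.047,.047,.0094) for z in(.022,)]+[O+x*EX+s*y*EY+[0,0,.030] for x in g(0,.06,.01) for y in (.027,.035) for s in (1,-1)]+[O+x*EX+s*y*EY+[0,0,.028] for x in(-.015,-.002) for y in(.021,.035) for s in(1,-1)])
be=np.array([[x,y,0] for x in g(.3,1) for y in g(-.4,.4)])
KS,KE,KB=cKDTree(S),cKDTree(P),cKDTree(np.vstack([bx,be]))
def ikf(x,Rt):
    w=x-.271*Rt[:,2]; off=.037
    rh=np.hypot(w[0],w[1]); r=np.sqrt(rh**2-off**2); q1=np.arctan2(w[1],w[0])-np.arctan2(off,r)
    z=w[2]-.222; L1=.425; L2=np.hypot(.448,.042); g_=np.arctan2(.042,.448)
    D=np.hypot(r,z); 
    if D>L1+L2-1e-4: return None
    el=np.arctan2(z,r); a=np.arccos((L1**2+D**2-L2**2)/(2*L1*D)); q2=np.pi/2-el-a
    e=L1*np.array([np.sin(q2),np.cos(q2)]); d=np.array([r,z])-e; q3=np.arctan2(d[0],d[1])-g_-q2
    B=(R.from_euler('z',q1)*R.from_euler('y',q2+q3)).as_matrix()
    q4,q5,q6=R.from_matrix(B.T@Rt).as_euler('ZYZ'); q6-=np.pi
    q6=(q6+np.pi)%(2*np.pi)-np.pi
    q4=(q4-1.57+np.pi)%(2*np.pi)-np.pi+1.57
    return np.array([q1,q2,q3,q4,q5,q6])
lo=np.array([-3.03,-.79,.23,-1.04,0,-2.55]);hi=np.array([3.03,2.21,2.52,4.18,3.07,2.55])
def seg(a,b,n=14): return a+(b-a)*np.linspace(0,1,n)[:,None]
GB=np.array([[x,y,z] for x in np.linspace(-.0885,.0885,9) for y in np.linspace(-.0375,.0375,4) for z in np.linspace(-.2,-.097,5)])
GF=np.array([[x,y,z] for x in(-.0125,.0125) for y in(-.008,.008) for z in np.linspace(-.097,-.03,5)])
def clear(x,Rt,q):
    S0,E,E2,W,_,_=fk(q,PP)
    parts=[(seg(S0,E),.065),(seg(E,E2,4),.065),(seg(E2,W),.06),(seg(W,x-.2*Rt[:,2],5),.05),(x+GB@Rt.T,0),(x+Rt@np.array([[0,-.078,-.18]]).T.ravel()[None] if 0 else (x+Rt@np.array([0,-.078,-.18]))[None],.025)]
    cs=min(KS.query(p)[0].min()-r for p,r in parts)
    ce=min(KE.query(p)[0].min()-r for p,r in parts); ce=min(ce,KE.query(x+GF@Rt.T)[0].min())
    cb=min((KB.query(p)[0].min()-r) for p,r in parts[2:]); cb=min(cb,min((x+GB@Rt.T)[:,2]-.03))
    return cs,ce,cb
def rot(al,ta,ro): # tool z leans: u (back of tool) at azimuth al, tilt ta from vertical
    u=np.array([np.sin(ta)*np.cos(al),np.sin(ta)*np.sin(al),np.cos(ta)]); z=-u
    y0=np.array([np.cos(ta)*np.cos(al),np.cos(ta)*np.sin(al),-np.sin(ta)]); x0=np.cross(y0,z)
    M=np.c_[x0,y0,z]; return M@R.from_euler('z',ro).as_matrix()
E
python3 - <<'E'
from plan import *
X=[O-.018*EX+[0,0,.034],O+.085*EX+[0,0,.034]]
out=[]
for al in np.radians(np.arange(-180,180,15)):
  for ta in np.radians(np.arange(0,86,7)):
    for ro in np.radians(np.arange(-180,180,45)):
        M=rot(al,ta,ro); c=[]
        for x in X:
            q=ikf(x,M)
            if q is None or (q<lo+.03).any() or (q>hi-.03).any(): c=None;break
            c.append(clear(x,M,q))
        if c: out.append((min(map(min,c)),np.degrees([al,ta,ro]).round(),np.round(c,3).tolist()))
out.sort(key=lambda o:-o[0]); print(len(out))
for o in out[:14]: print(round(o[0],3),o[1],o[2])
E
```

```text
1629
0.003 [-30.  49.   0.] [[0.004, 0.004, 0.039], [0.025, 0.003, 0.039]]
0.002 [-15.  49.   0.] [[0.028, 0.009, 0.039], [0.044, 0.002, 0.039]]
0.002 [ -15.   49. -180.] [[0.028, 0.007, 0.039], [0.044, 0.002, 0.039]]
0.001 [-15.  49.  90.] [[0.028, 0.004, 0.001], [0.044, 0.001, 0.001]]
0.001 [-30.  49.  90.] [[0.004, 0.002, 0.001], [0.025, 0.005, 0.001]]
0.001 [ 0. 49.  0.] [[0.04, 0.001, 0.039], [0.048, 0.001, 0.039]]
0.0 [-30.  49. -45.] [[0.004, 0.003, 0.0], [0.025, 0.018, 0.0]]
0.0 [-30.  49.  45.] [[0.004, 0.002, 0.0], [0.025, 0.002, 0.0]]
0.0 [-15.  49. -45.] [[0.028, 0.003, 0.0], [0.044, 0.003, 0.0]]
0.0 [-15.  49.  45.] [[0.028, 0.014, 0.0], [0.044, 0.002, 0.0]]
0.0 [  0.  49. -45.] [[0.04, 0.002, 0.0], [0.048, 0.001, 0.0]]
0.0 [ 0. 49. 45.] [[0.04, 0.003, 0.0], [0.048, 0.001, 0.0]]
0.0 [-30.  49. 135.] [[0.004, 0.003, 0.0], [0.025, 0.012, 0.0]]
0.0 [  0.  49. 135.] [[0.04, 0.002, 0.0], [0.048, 0.001, 0.0]]
```

```bash
python3 - <<'E'
from plan import *
for al,ta in((0,49),(-15,49),(-15,45)):
  M=rot(np.radians(al),np.radians(ta),0); print(al,ta,M.round(2).tolist())
  for x in(O-.018*EX+[0,0,.034],O+.085*EX+[0,0,.034]):
    q=ikf(x,M); S0,E,E2,W,_,_=fk(q,PP); print(q.round(2),"E",E.round(3),"W",W.round(3))
    for nm,p,r in(("up",seg(S0,E),.065),("fore",seg(E2,W),.06),("wr",seg(W,x-.2*M[:,2],5),.05),("body",x+GB@M.T,0),("cam",(x+M@np.array([0,-.078,-.18]))[None],.025),("fing",x+GF@M.T,0)):
        d,i=KE.query(p); j=d.argmin(); print("  ",nm,(d[j]-r).round(3),"at",p[j].round(3),"obst",P[i[j]].round(3), "slab",(KS.query(p)[0].min()-r).round(3))
E
```

```text
0 49 [[0.0, 0.66, -0.75], [1.0, 0.0, 0.0], [0.0, -0.75, -0.66]]
[ 0.04  1.24  0.58  0.03  2.18 -1.53] E [0.399 0.052 0.362] W [0.823 0.068 0.212]
   up 0.058 at [0.399 0.052 0.362] obst [0.473 0.131 0.302] slab 0.04
   fore 0.006 at [0.489 0.055 0.296] obst [0.482 0.12  0.285] slab 0.086
   wr 0.04 at [0.77  0.068 0.165] obst [0.749 0.156 0.169] slab 0.374
   body 0.001 at [0.746 0.156 0.194] obst [0.745 0.157 0.194] slab 0.382
   cam 0.071 at [0.704 0.068 0.211] obst [0.738 0.157 0.21 ] slab 0.322
   fing 0.081 at [0.685 0.055 0.081] obst [0.743 0.053 0.024] slab 0.422
[-0.09  1.25  0.54 -0.08  2.19 -1.67] E [0.405 0.002 0.354] W [ 0.83  -0.035  0.212]
   up 0.087 at [0.405 0.002 0.354] obst [0.473 0.119 0.285] slab 0.048
   fore 0.047 at [ 0.797 -0.032  0.22 ] obst [ 0.773 -0.028  0.115] slab 0.094
   wr 0.001 at [ 0.777 -0.035  0.165] obst [ 0.773 -0.028  0.115] slab 0.377
   body 0.005 at [ 0.763 -0.013  0.103] obst [ 0.764 -0.013  0.108] slab 0.386
   cam 0.083 at [ 0.711 -0.035  0.211] obst [ 0.749 -0.026  0.111] slab 0.323
   fing 0.042 at [ 0.705 -0.022  0.092] obst [ 0.747 -
[... 1623 characters left out ...]

   cam 0.094 at [0.689 0.049 0.216] obst [0.738 0.157 0.21 ] slab 0.305
   fing 0.08 at [0.688 0.037 0.097] obst [ 0.749 -0.014  0.097] slab 0.411
[-0.15  1.18  0.65  0.09  2.09 -1.45] E [ 0.394 -0.022  0.383] W [ 0.811 -0.084  0.226]
   up 0.124 at [ 0.394 -0.022  0.383] obst [0.473 0.119 0.285] slab 0.02
   fore 0.053 at [ 0.811 -0.084  0.226] obst [ 0.911 -0.135  0.215] slab 0.065
   wr 0.022 at [ 0.763 -0.071  0.175] obst [ 0.76  -0.043  0.11 ] slab 0.365
   body 0.002 at [ 0.747 -0.021  0.094] obst [ 0.748 -0.023  0.095] slab 0.377
   cam 0.095 at [ 0.696 -0.053  0.216] obst [ 0.753 -0.038  0.112] slab 0.312
   fing 0.048 at [ 0.701 -0.042  0.097] obst [ 0.749 -0.037  0.092] slab 0.419
```

```bash
cat > srch.py <<'E'
from plan import *
from multiprocessing import Pool
def job(bxz):
    bxx,z=bxz; x=O+bxx*EX+[0,0,z]; out=[]
    for al in range(-60,31,6):
      for ta in range(36,61,3):
        for ro in range(-40,41,8):
            M=rot(*np.radians([al,ta,ro])); q=ikf(x,M)
            if q is None or (q<lo+.03).any() or (q>hi-.03).any(): continue
            c=clear(x,M,q); out.append((min(c[0]-.01,c[1],c[2]),al,ta,ro,np.round(c,3).tolist()))
    out.sort(key=lambda o:-o[0]); return bxz,out[:4]
if __name__=="__main__":
    with Pool() as p:
        for b,o in p.imap(job,[(-.045,.034),(-.018,.03),(-.01,.034),(.02,.034),(.05,.034),(.08,.034)]):
            print(b)
            for r in o: print("   ",round(r[0],3),*r[1:])
E
time python3 srch.py
```

```text
(-0.045, 0.034)
    0.012 -24 51 0 [0.022, 0.013, 0.036]
    0.012 -24 51 8 [0.022, 0.013, 0.027]
    0.011 -24 51 16 [0.022, 0.011, 0.018]
    0.01 -24 51 24 [0.022, 0.011, 0.01]
(-0.018, 0.03)
    0.018 -12 48 16 [0.028, 0.018, 0.02]
    0.014 -12 48 8 [0.028, 0.014, 0.028]
    0.013 -12 48 24 [0.028, 0.016, 0.013]
    0.011 -12 51 16 [0.045, 0.011, 0.014]
(-0.01, 0.034)
    0.016 -12 48 16 [0.026, 0.018, 0.024]
    0.016 -12 48 24 [0.026, 0.018, 0.017]
    0.014 -6 48 16 [0.031, 0.014, 0.024]
    0.012 -12 48 8 [0.026, 0.012, 0.032]
(0.02, 0.034)
    0.014 6 48 24 [0.035, 0.014, 0.017]
    0.012 0 48 24 [0.035, 0.012, 0.017]
    0.01 -6 48 32 [0.033, 0.01, 0.01]
    0.01 0 48 32 [0.035, 0.015, 0.01]
(0.05, 0.034)
    0.011 18 48 24 [0.027, 0.011, 0.017]
    0.01 12 48 32 [0.032, 0.01, 0.01]
    0.01 18 48 32 [0.027, 0.011, 0.01]
    0.009 12 48 24 [0.032, 0.009, 0.017]
(0.08, 0.034)
    0.01 -24 48 -32 [0.027, 0.01, 0.01]
    0.009 24 48 32 [0.019, 0.009, 0.01]
    0.009 -18 48 -32 [0.034, 0.009, 0.01]
    0.008 -30 48 -32 [0.018, 0.011, 0.01]
real	0m23.816s
user	1m1.665s
sys	0m0.354s
```

```bash
python3 - <<'E'
from plan import *
for ro in(0,6,12):
  for b in(-.05,-.03,-.01,.01,.03,.05,.07):
    x=O+b*EX+[0,0,.035]; out=[]
    for al in range(-40,31,5):
      for ta in range(42,55,2):
        M=rot(*np.radians([al,ta,ro])); q=ikf(x,M)
        if q is None or (q<lo+.03).any() or (q>hi-.03).any(): continue
        c=clear(x,M,q); out.append((min(c[0]-.01,c[1],c[2]),al,ta,np.round(c,3).tolist()))
    out.sort(key=lambda o:-o[0]); print(ro,b,*[(round(o[0],3),o[1],o[2],o[3]) for o in out[:2]])
E
```

```text
0 -0.05 (np.float64(0.013), -25, 52, [0.025, 0.013, 0.035]) (np.float64(0.007), -25, 54, [0.035, 0.007, 0.032])
0 -0.03 (np.float64(0.011), -15, 48, [0.021, 0.013, 0.042]) (np.float64(0.009), -20, 50, [0.025, 0.009, 0.039])
0 -0.01 (np.float64(0.01), -15, 48, [0.022, 0.01, 0.042]) (np.float64(0.008), -10, 48, [0.028, 0.008, 0.042])
0 0.01 (np.float64(0.005), -10, 46, [0.017, 0.005, 0.045]) (np.float64(0.005), -20, 48, [0.018, 0.005, 0.042])
0 0.03 (np.float64(0.004), -15, 46, [0.015, 0.004, 0.045]) (np.float64(0.004), -5, 50, [0.046, 0.004, 0.039])
0 0.05 (np.float64(0.004), -5, 46, [0.024, 0.004, 0.045]) (np.float64(0.004), 10, 50, [0.046, 0.004, 0.039])
0 0.07 (np.float64(0.005), 0, 44, [0.015, 0.006, 0.049]) (np.float64(0.005), 20, 52, [0.048, 0.005, 0.035])
6 -0.05 (np.float64(0.013), -25, 52, [0.025, 0.013, 0.028]) (np.float64(0.007), -25, 54, [0.035, 0.007, 0.024])
6 -0.03 (np.float64(0.014), -20, 50, [0.025, 0.014, 0.032]) (np.float64(0.013), -15, 50, [0.032, 0.013, 0.032])
6 -0.01 (np.float64(0.012), -15, 48, [0.022, 0.013, 0.035]) (np.float64(0.012), -10, 48, [0.028, 0.012, 
[... 511 characters left out ...]
(0.007), -25, 54, [0.035, 0.007, 0.017])
12 -0.03 (np.float64(0.014), -20, 50, [0.025, 0.014, 0.025]) (np.float64(0.013), -15, 52, [0.043, 0.013, 0.021])
12 -0.01 (np.float64(0.015), -10, 48, [0.028, 0.015, 0.029]) (np.float64(0.013), -5, 48, [0.031, 0.013, 0.029])
12 0.01 (np.float64(0.012), 0, 46, [0.022, 0.013, 0.033]) (np.float64(0.011), 5, 46, [0.023, 0.011, 0.033])
12 0.03 (np.float64(0.011), 10, 46, [0.021, 0.012, 0.033]) (np.float64(0.01), 5, 46, [0.023, 0.01, 0.033])
12 0.05 (np.float64(0.009), 10, 46, [0.021, 0.009, 0.033]) (np.float64(0.008), 15, 46, [0.018, 0.008, 0.033])
12 0.07 (np.float64(0.006), 10, 46, [0.023, 0.006, 0.033]) (np.float64(0.005), 15, 46, [0.018, 0.005, 0.033])
```

```bash
cat > rrt.py <<'E'
from plan import *
import plan
def setup():
    o=ctrl.get_obs(); x=np.array(o["ee_pos"]); M=R.from_euler('xyz',o["eef_rot"]).as_matrix(); w=x-.271*M[:,2]
    Q=plan.P; L=seg(x,w,20); near=cKDTree(L).query(Q)[0]<.14; Q=Q[~(near&(Q[:,2]>.36))]
    hi_=Q[(Q[:,2]>.05)&(Q[:,2]<.33)&(Q[:,0]<.95)]; F=[Q]
    for s in np.arange(.03,.3,.03):
        h=hi_-[0,0,s]; F.append(h[h[:,2]>0])
    Q=np.vstack(F); Q=Q[np.unique((Q/.012).astype(int),axis=0,return_index=True)[1]]
    plan.P=Q; plan.KE=cKDTree(Q); return np.array(o["qpos"])
def fkT(q):
    f=fk(q,PP); return f[4],(f[5]*R.from_euler('z',q[5]+np.pi)).as_matrix()
def cl(q):
    x,M=fkT(q); c=plan.clear(x,M,q); f=x[2]-.02  # fingertip above bench
    return c,f
def ok(q,ms=.022,me=.012):
    if (q<lo+.03).any() or (q>hi-.03).any(): return False
    c,f=cl(q); return c[0]>ms and c[1]>me and c[2]>.008 and f>0
def edge(a,b,st=.05):
    n=int(np.ceil(abs(b-a).max()/st)); return all(ok(a+(b-a)*i/n) for i in range(1,n+1)) if n else True
def connect(s,g,seed=0,T=200):
    import time; rng=np.random.default_rng(seed); t0=time.time(); A=[[s],[-1]];B=[[g],[-1]]; sw=False
    L_,H_=np.array([-.6,-.5,.26,-1,.1,-2.5]),np.array([1.4,1.8,2.2,3.5,3.0,2.5])
    def ext(t,q,full=False):
        while True:
            i=np.linalg.norm(np.array(t[0])-q,axis=1).argmin(); n=t[0][i]; d=q-n; m=np.linalg.norm(d)
            c=q if m<.3 else n+d*.3/m
            if not edge(n,c): return False
            t[0].append(c);t[1].append(i)
            if m<.3: return True
            if not full: return False
    while time.time()-t0<T:
        q=rng.uniform(L_,H_) if rng.random()>.1 else B[0][0]
        n0=len(A[0]); ext(A,q)
        if len(A[0])>n0 and ext(B,A[0][-1],True):
            def tr(t):
                i=len(t[0])-1;o=[]
                while i>=0:o.append(t[0][i]);i=t[1][i]
                return o
            p=tr(A)[::-1]+tr(B)[1:]
            if sw:p=p[::-1]
            break
        A,B=B,A;sw=not sw
    else: return None
    for _ in range(150):
        if len(p)<3:break
        i,j=sorted(rng.choice(len(p),2,replace=False))
        if j-i<2: 
            # subdivide
            continue
        if edge(p[i],p[j],.04):p=p[:i+1]+p[j:]
        elif rng.random()<.3:
            k=rng.integers(len(p)-1);p=p[:k+1]+[(p[k]+p[k+1])/2]+p[k+1:]
    return p
E
cat > run.py <<'E'
from rrt import *
s=setup(); print("start",s.round(2),fkT(s)[0].round(3),cl(s))
best=[]
for al in range(-20,16,5):
  for ta in(46,48,50):
    for ro in(0,6,12):
      M=rot(*np.radians([al,ta,ro])); c=[]
      for b,z in((-.035,.036),(-.018,.029),(.0,.036),(.022,.036),(.043,.036)):
        x=O+b*EX+[0,0,z];q=ikf(x,M)
        if q is None or (q>hi-.03).any(): c=None;break
        c.append(clear(x,M,q))
      if c: c=np.array(c).min(0);best.append((min(c[0]-.012,c[1],c[2]),al,ta,ro,c.round(3).tolist()))
best.sort(key=lambda o:-o[0]);print(*best[:5],sep="\n")
al,ta,ro=best[0][1:4];M=rot(*np.radians([al,ta,ro]))
g=ikf(O-.022*EX+[0,0,.05],M);print("goal",g.round(3),cl(g))
from multiprocessing import Pool
def f(sd):return connect(s,g,sd,240)
with Pool(4) as p:
    R_=[r for r in p.map(f,range(4)) if r]
R_.sort(key=lambda p:sum(abs(b-a).max() for a,b in zip(p,p[1:])))
for r in R_:print(len(r),sum(abs(b-a).max() for a,b in zip(r,r[1:])))
if R_: np.savez("path.npz",p=np.array(R_[0]),M=M);print(np.round(R_[0],2))
E
nproc; time python3 run.py
```

```text
4
start [ 0.65  0.07  1.26 -0.74  1.95  0.07] [0.415 0.147 0.507] ((np.float64(0.07359351580296247), np.float64(0.23256673788485432), np.float64(0.525119387503845)), np.float64(0.48692733542071864))
(np.float64(0.004726200323813108), -15, 50, 12, [0.031, 0.005, 0.019])
(np.float64(0.004263471453922772), -15, 48, 12, [0.02, 0.004, 0.023])
(np.float64(0.003941655075532423), -20, 50, 0, [0.024, 0.004, 0.033])
(np.float64(0.003941655075532395), -20, 50, 6, [0.024, 0.004, 0.026])
(np.float64(0.0039041392892955867), -5, 48, 12, [0.031, 0.004, 0.023])
goal [-0.023  1.197  0.627  0.22   2.165 -1.081] ((np.float64(0.02544237740164812), np.float64(0.02004274890699337), np.float64(0.04015611891731159)), np.float64(0.02999999999999999))
real	4m4.375s
user	15m40.111s
sys	0m0.522s
```

```bash
cat > slot.py <<'E'
from rrt import *
s=setup(); 
def armc(q):
    S0,E,E2,W,_,_=fk(q,PP); r=[]
    parts=[(seg(S0,E),.065),(seg(E,E2,4),.065),(seg(E2,W),.06)]
    return min(plan.KS.query(p)[0].min()-r for p,r in parts),min(plan.KE.query(p)[0].min()-r for p,r in parts)
for q1 in(.7,.6,.5,.4,.3,.2,.1,0,-.1):
    b=[]
    for q2 in np.arange(.3,1.5,.05):
        for q3 in np.arange(.26,1.6,.08):
            c=armc([q1,q2,q3,0,1,0]); b.append((min(c),q2,q3,c))
    b=[x for x in b if x[1]>.8] ; b.sort(key=lambda x:-x[0]); print(q1,"low:",[(round(x[0],3),round(x[1],2),round(x[2],2)) for x in b[:4]])
# full sweep with tool orientation at best slot shapes
out=[]
rng=np.random.default_rng(1)
for _ in range(2500):
    q2=rng.uniform(.95,1.3);q3=rng.uniform(.26,.7);q4=rng.uniform(-1,4.1);q5=rng.uniform(.1,3.0);q6=rng.uniform(-2.5,2.5)
    m=9
    for q1 in(.1,.2,.3,.4,.55,.7):
        c,f=cl(np.array([q1,q2,q3,q4,q5,q6])); m=min(m,c[0]-.008,c[1],c[2],f)
        if m<-.01: break
    out.append((m,[q2,q3,q4,q5,q6]))
out.sort(key=lambda o:-o[0]); 
for o in out[:6]:print(round(o[0],3),np.round(o[1],2))
E
time python3 slot.py
```

```text
0.7 low: [(np.float64(0.09), np.float64(1.1), np.float64(0.26)), (np.float64(0.09), np.float64(1.1), np.float64(0.34)), (np.float64(0.08), np.float64(1.15), np.float64(0.26)), (np.float64(0.08), np.float64(1.05), np.float64(0.26))]
0.6 low: [(np.float64(0.063), np.float64(1.1), np.float64(0.26)), (np.float64(0.063), np.float64(1.1), np.float64(0.34)), (np.float64(0.06), np.float64(1.15), np.float64(0.26)), (np.float64(0.056), np.float64(1.1), np.float64(0.42))]
0.5 low: [(np.float64(0.05), np.float64(1.15), np.float64(0.26)), (np.float64(0.04), np.float64(1.1), np.float64(0.26)), (np.float64(0.04), np.float64(1.1), np.float64(0.34)), (np.float64(0.04), np.float64(1.1), np.float64(0.42))]
0.4 low: [(np.float64(0.04), np.float64(1.15), np.float64(0.26)), (np.float64(0.04), np.float64(1.15), np.float64(0.34)), (np.float64(0.027), np.float64(1.2), np.float64(0.26)), (np.float64(0.024), np.float64(1.15), np.float64(0.42))]
0.3 low: [(np.float64(0.024), np.float64(1.15), np.float64(0.26)), (np.float64(0.017), np.float64(1.15), np.float64(0.34)), (np.float64(0.011), np.float64(1.1), np.floa
[... 572 characters left out ...]
p.float64(1.25), np.float64(0.26)), (np.float64(0.028), np.float64(1.25), np.float64(0.34)), (np.float64(0.026), np.float64(1.25), np.float64(0.42)), (np.float64(0.026), np.float64(1.2), np.float64(0.26))]
-0.1 low: [(np.float64(0.046), np.float64(1.25), np.float64(0.26)), (np.float64(0.046), np.float64(1.25), np.float64(0.34)), (np.float64(0.046), np.float64(1.25), np.float64(0.5)), (np.float64(0.044), np.float64(1.25), np.float64(0.42))]
0.002 [ 1.16  0.26  3.31  1.3  -1.42]
0.001 [1.16 0.27 2.09 1.91 2.14]
0.001 [ 1.15  0.29  2.17  2.28 -1.79]
0.001 [ 1.16  0.28 -0.66  0.76 -0.41]
0.0 [1.16 0.29 3.1  1.89 1.24]
0.0 [ 1.15  0.29 -0.73  0.33 -1.24]
real	0m30.139s
user	0m29.496s
sys	0m0.321s
```

A slot exists under the slab with the arm nearly straight (q2≈1.15, q3≈0.26). I'll plan in stages through it.

```bash
cat > run2.py <<'E'
from rrt import *
import rrt, time
from multiprocessing import Pool
s=setup(); M=np.load("path.npz")["M"] if 0 else rot(*np.radians([-15,50,12]))
g=ikf(O-.022*EX+[0,0,.05],M)
rrt.ok.__defaults__=(.004,.004)
def cand(seed):
    rng=np.random.default_rng(seed); out=[]; t=time.time()
    while time.time()-t<25:
        w=np.array([rng.uniform(1.13,1.18),rng.uniform(.26,.32),rng.uniform(-1,1.5),rng.uniform(.1,2.2),rng.uniform(-2.4,1)])
        m=9
        for q1 in(.2,.12,.04,.28,.36,.45,.6):
            q=np.r_[q1,w]; c,f=cl(q); m=min(m,c[0],c[1],c[2],f)
            if m<.003: break
        if m>.003: out.append((m,w))
    return out
def tail(a): 
    (m,w),sd=a; return connect(np.r_[0.0,w],g,sd,45)
if __name__=="__main__":
    print("goal ok",ok(g),cl(g))
    with Pool(4) as p:
        C=sum(p.map(cand,range(4)),[]); C=[c for c in C if ok(np.r_[0.0,c[1]])]
        C.sort(key=lambda c:np.abs(c[1][2:]-g[3:]).max()-40*c[0]); print(len(C),[(round(m,3),w.round(2)) for m,w in C[:4]])
        T=p.map(tail,[(c,i) for i,c in enumerate(C[:8])],1)
        L=[(sum(abs(b-a).max() for a,b in zip(t,t[1:])),i) for i,t in enumerate(T) if t]; print(L)
        if L:
            _,i=min(L); w=C[i][1]; rrt.ok.__defaults__=(.03,.03)
            h=connect(s,np.r_[.62,w],0,60); print("head",None if h is None else np.round(h,2)); print("tail",np.round(T[i],2))
            np.savez("path.npz",h=np.array(h if h else []),t=np.array(T[i]),w=w,M=M)
E
time python3 run2.py
```

```text
goal ok True ((np.float64(0.02544237740164812), np.float64(0.02004274890699337), np.float64(0.04015611891731159)), np.float64(0.02999999999999999))
916 [(np.float64(0.004), array([ 1.15,  0.26,  0.81,  1.57, -1.56])), (np.float64(0.003), array([ 1.15,  0.27,  0.12,  1.85, -0.5 ])), (np.float64(0.004), array([ 1.15,  0.26, -0.21,  1.52, -0.82])), (np.float64(0.005), array([ 1.15,  0.28,  0.93,  1.54, -0.58]))]
[(np.float64(0.7705931173190561), 0), (np.float64(0.5848177665055374), 1), (np.float64(0.6482050156596333), 2), (np.float64(0.7108675939555062), 3), (np.float64(0.6674223530135664), 4), (np.float64(0.6707041680747929), 5), (np.float64(0.6591404051616165), 6), (np.float64(0.6844979689610848), 7)]
head [[ 0.65  0.07  1.26 -0.74  1.95  0.07]
 [ 0.61  0.87  0.5  -0.03  1.89 -0.35]
 [ 0.62  1.15  0.27  0.12  1.85 -0.5 ]]
tail [[ 0.    1.15  0.27  0.12  1.85 -0.5 ]
 [-0.02  1.2   0.63  0.22  2.16 -1.08]]
real	0m50.255s
user	2m20.621s
sys	0m0.304s
```

```bash
cat > rows.py <<'E'
from rrt import *
def rows(p,claw=0,js=.13):
    "joint waypoints -> rounded rows from the present commanded pose"
    o=ctrl.get_obs(); x=np.array(o["ee_pos"]);M=R.from_euler('xyz',o["eef_rot"]).as_matrix(); out=[]
    for a,b in zip(p,p[1:]):
        xa,Ma=fkT(a);xb,Mb=fkT(b)
        n=int(np.ceil(abs(b-a).max()/js))
        while True:
            X=[fkT(a+(b-a)*i/n) for i in range(n+1)]
            if max(np.linalg.norm(X[i+1][0]-X[i][0]) for i in range(n))<.055 and max(R.from_matrix(X[i][1].T@X[i+1][1]).magnitude() for i in range(n))<.165: break
            n+=1
        for xg,Mg in X[1:]:
            d=(M.T@(xg-x)*100).round(1); w=R.from_matrix(M.T@Mg).as_rotvec().round(2)
            out.append([*map(float,d),*map(float,w),claw]); x=x+M@d/100; M=M@R.from_rotvec(w).as_matrix()
    for i in range(0,len(out),20): print(str([v if v%1 else int(v) for r in out[i:i+20] for v in r]).replace(" ",""))
    print(len(out))
E
python3 - <<'E'
from rows import *
z=np.load("path.npz"); q=np.array(ctrl.get_obs()["qpos"]); x,M=fkT(q);o=ctrl.get_obs();print(x-o["ee_pos"],abs(M-R.from_euler('xyz',o["eef_rot"]).as_matrix()).max(),o["time_s"])
rows([q]+list(z["h"][1:])); print(repr(z["w"]))
E
```

```text
[-3.20161881e-04 -2.86520356e-05  3.72358112e-04] 5.551115123125783e-16 9.125
[3.9,-3.5,-0.3,0.08,0,-0.08,0,4.2,-3.4,0.2,0.09,0,-0.09,0,4.2,-3.2,0.7,0.08,0,-0.08,0,4.4,-2.9,1.1,0.08,0.02,-0.08,0,4.4,-2.6,1.6,0.09,0.01,-0.08,0,4.3,-2.2,2,0.08,0.02,-0.08,0,4.1,-1.7,2.5,0.08,0.03,-0.08,0,3.9,-1.3,2.8,0.08,0.02,-0.07,0,3.2,-0.6,3.6,0.04,0.02,-0.07,0,2.9,-0.3,3.7,0.05,0.01,-0.07,0,2.5,0,4,0.04,0.02,-0.06,0]
11
array([ 1.14884477,  0.27061636,  0.12301586,  1.85210356, -0.496549  ])
```

```bash
python3 -m inch '[3.9,-3.5,-0.3,0.08,0,-0.08,0,4.2,-3.4,0.2,0.09,0,-0.09,0,4.2,-3.2,0.7,0.08,0,-0.08,0,4.4,-2.9,1.1,0.08,0.02,-0.08,0,4.4,-2.6,1.6,0.09,0.01,-0.08,0,4.3,-2.2,2,0.08,0.02,-0.08,0,4.1,-1.7,2.5,0.08,0.03,-0.08,0,3.9,-1.3,2.8,0.08,0.02,-0.07,0,3.2,-0.6,3.6,0.04,0.02,-0.07,0,2.9,-0.3,3.7,0.05,0.01,-0.07,0,2.5,0,4,0.04,0.02,-0.06,0,0,0,0,0,0,0,0]'
python3 - <<'E'
from rrt import *
q=np.array(ctrl.get_obs()["qpos"]);print(q.round(3)); S0,E,E2,W,_,_=fk(q,PP);print(E,W)
A=[]
for n in("scene","top"):
    c,im,d=shot(n,f"pics/{n}6.png");k,dd,Wc=c
    v,u=np.mgrid[:420,:560];qq=cv2.undistortPoints(np.c_[u.ravel(),v.ravel()].astype(float),k,dd).reshape(-1,2)
    z=d.ravel();A.append((np.c_[qq*z[:,None],z]@Wc[:3,:3].T+Wc[:3,3])[z>0])
Q=np.vstack(A)
t=Q@T_;n=Q@N_;Q=Q[~((t<.27)&(n>.16)&(n<.43)&(Q[:,2]>.44))]
for nm,a,b in(("upper",S0,E),("fore",E2,W)):
    L=np.linalg.norm(b-a);ax=(b-a)/L;s=(Q-a)@ax;rad=Q-a-s[:,None]*ax;h=np.cross([0,0,1],ax);h/=np.linalg.norm(h);up=np.cross(ax,h)
    for s0 in np.arange(-.08,L+.1,.04):
        m=(abs(s-s0)<.02)&(np.linalg.norm(rad,axis=1)<.13)&(Q[:,2]>.29)
        if m.sum()>15: print(nm,round(s0,2),m.sum(),"lat",(rad[m]@h).min().round(3),(rad[m]@h).max().round(3),"up",(rad[m]@up).min().round(3),(rad[m]@up).max().round(3))
E
```

```text
time_s: 10.62
ee_pos: [0.6106, 0.5204, 0.1493]
eef_rot: [-2.972, 0.066, 1.145]
force: [0.8, -0.1, 0.2]
grip_width: 0.0006
[ 0.622  1.16   0.265  0.119  1.857 -0.492]
[0.294324   0.25639578 0.39185411] [0.65958691 0.51810148 0.41554237]
upper 0.36 528 lat -0.086 -0.008 up -0.042 0.048
upper 0.4 4048 lat -0.087 0.01 up -0.065 0.068
upper 0.44 4540 lat -0.087 -0.001 up -0.066 0.068
upper 0.48 3840 lat -0.087 -0.034 up -0.08 0.057
upper 0.52 3021 lat -0.073 0.048 up -0.084 0.023
fore -0.08 129 lat -0.081 -0.008 up 0.031 0.068
fore -0.04 3708 lat -0.087 0.01 up -0.018 0.106
fore 0.0 4053 lat -0.087 -0.003 up -0.023 0.11
fore 0.04 3575 lat -0.087 -0.034 up -0.02 0.105
fore 0.08 2886 lat -0.083 0.017 up -0.019 0.085
fore 0.12 2896 lat -0.073 0.048 up -0.016 0.082
fore 0.16 2143 lat -0.073 0.012 up -0.025 0.076
fore 0.2 1329 lat -0.073 -0.038 up -0.029 0.065
fore 0.24 233 lat -0.07 -0.048 up -0.032 0.029
```

View pics/scene6.png

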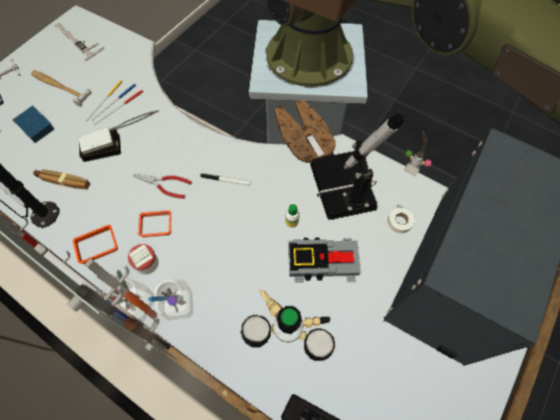

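```bash
python3 - <<'E'
from rrt import *
def cloud(n,pic=None):
    c=cam(n);im,d=ctrl.camera(n);k,dd,Wc=c
    v,u=np.mgrid[:420,:560];qq=cv2.undistortPoints(np.c_[u.ravel(),v.ravel()].astype(float),k,dd).reshape(-1,2)
    z=d.ravel();m=z>0;return (np.c_[qq*z[:,None],z]@Wc[:3,:3].T+Wc[:3,3])[m]
q=np.array(ctrl.get_obs()["qpos"]);S0,E,E2,W,_,_=fk(q,PP)
C={n:cloud(n) for n in("scene","top")}
ax=np.array([np.cos(q[0]),np.sin(q[0]),0]);lt=np.array([-np.sin(q[0]),np.cos(q[0]),0])
Q=C["scene"];Q=Q[(Q[:,2]>.29)];D=Q-E;l=D@lt;a=D@ax;zz=D[:,2]
print("elbow lat: max|up|, rad fwd")
for l0 in np.arange(-.09,.07,.01):
    m=(abs(l-l0)<.005)&(np.hypot(a,zz)<.12)
    if m.sum()>8: print(round(l0,2),m.sum(),"z",zz[m].min().round(3),zz[m].max().round(3),"a",a[m].min().round(3),a[m].max().round(3))
print("forearm by a: zmax, zmin(at lat)");
for a0 in np.arange(.05,.45,.03):
    m=(abs(a-a0)<.01)&(abs(l)<.1)&(zz>-.12)
    if m.sum()>8:
        i=zz[m].argmin();print(round(a0,2),m.sum(),"z",zz[m].min().round(3),zz[m].max().round(3),"lat",l[m].min().round(3),l[m].max().round(3),"zmin lat",l[m][i].round(3))
for n in C:
    Q=C[n];m=(Q[:,0]>.40)&(Q[:,0]<.56)&(Q[:,1]>.05)&(Q[:,1]<.22)&(Q[:,2]>.2)&(Q[:,2]<.4);Q=Q[m]
    print(n,len(Q));
    for z0 in np.arange(.21,.33,.01):
        s=Q[abs(Q[:,2]-z0)<.005]
        if len(s):print("  z",round(z0,2),len(s),"x",s[:,0].min().round(3),s[:,0].max().round(3),"y",s[:,1].min().round(3),s[:,1].max().round(3))
E
```

```text
elbow lat: max|up|, rad fwd
-0.09 338 z -0.045 0.031 a -0.044 0.056
-0.08 2473 z -0.065 0.048 a -0.06 0.067
-0.07 1335 z -0.037 0.047 a 0.042 0.12
-0.06 671 z -0.045 0.05 a 0.044 0.117
-0.05 273 z -0.047 0.051 a 0.05 0.111
-0.04 172 z 0.047 0.054 a 0.06 0.108
-0.03 100 z 0.051 0.054 a 0.073 0.108
-0.02 84 z 0.051 0.055 a 0.079 0.108
-0.01 59 z 0.052 0.055 a 0.085 0.107
-0.0 44 z 0.053 0.055 a 0.09 0.107
0.01 25 z 0.052 0.055 a 0.095 0.107
0.02 17 z 0.052 0.054 a 0.1 0.107
forearm by a: zmax, zmin(at lat)
0.05 861 z -0.05 0.05 lat -0.086 -0.046 zmin lat -0.081
0.08 918 z -0.045 0.055 lat -0.073 -0.001 zmin lat -0.054
0.11 1182 z -0.043 0.056 lat -0.071 0.046 zmin lat -0.052
0.14 1107 z -0.031 0.056 lat -0.072 0.017 zmin lat -0.068
0.17 903 z -0.041 0.054 lat -0.072 -0.025 zmin lat -0.05
0.2 623 z -0.035 0.045 lat -0.071 -0.055 zmin lat -0.055
0.23 238 z -0.037 0.016 lat -0.071 -0.048 zmin lat -0.048
scene 617
  z 0.21 39 x 0.461 0.479 y 0.097 0.119
  z 0.22 46 x 0.463 0.481 y 0.101 0.124
  z 0.23 52 x 0.464 0.482 y 0.104 0.125
  z 0.24 59 x 0.465 0.484 y 0.106 0.13
  z 0.25 54 x 0.466 0.486 y 0.11 0.131
  z 0.26 60 x 0.467 0.487 y 0.113 0.133
  z 0.27 69 x 0.47 0.489 y 0.116 0.142
  z 0.28 68 x 0.471 0.489 y 0.118 0.143
  z 0.29 72 x 0.47 0.489 y 0.123 0.143
  z 0.3 79 x 0.471 0.49 y 0.127 0.143
top 492
  z 0.24 14 x 0.459 0.481 y 0.108 0.124
  z 0.25 40 x 0.461 0.484 y 0.109 0.126
  z 0.26 63 x 0.462 0.484 y 0.111 0.128
  z 0.27 68 x 0.464 0.488 y 0.113 0.131
  z 0.28 75 x 0.464 0.487 y 0.116 0.137
  z 0.29 97 x 0.467 0.488 y 0.119 0.139
  z 0.3 132 x 0.47 0.488 y 0.125 0.143
  z 0.31 3 x 0.477 0.481 y 0.133 0.138
```

```bash
python3 - <<'E'
from rrt import *
a=cv2.imread("pics/t2.png").astype(int);b=cv2.imread("pics/top5.png").astype(int);print("slab diff",abs(a-b).max(2)[300:,200:350].mean(),abs(a-b).max(2)[225:260,180:300].mean())
q=np.array([1.06291,.84963,.44875,-.37767,2.74193,-.45953]);S0,E,E2,W,_,_=fk(q,PP)
x,M=fkT(q);p=ctrl.camera_params("wrist");T=np.eye(4);T[:3,:3]=M;T[:3,3]=x;c=(K(p),np.array(p["distortion"],float),T@np.array(p["mount"]))
im=cv2.imread("pics/w3.png")
B=(R.from_euler('z',q[0])*R.from_euler('y',q[1]+q[2])).as_matrix(); up=-B[:,0]; lt=B[:,1]; ax=B[:,2]
up=B[:,0]*-1 if B[2,0]<0 else B[:,0]
print("campos rel W in (ax,lat,up):",[(c[2][:3,3]-W)@v for v in(ax,lt,up)])
Ci=np.linalg.inv(c[2])
for r,col in((.04,(255,255,0)),(.06,(0,255,255)),(.075,(0,0,255))):
  for s in np.arange(-.05,.46,.04):
    P=np.array([E2+s*ax+r*(np.cos(t)*up+np.sin(t)*lt) for t in np.linspace(0,2*np.pi,48)])
    d=(P-c[2][:3,3])@c[2][:3,2]; P=P[d>.04]
    for u in proj(c,P) if len(P) else []:
        if abs(u).max()<2000: cv2.circle(im,(int(u[0]),int(u[1])),1,col,-1)
th=np.linspace(0,2*np.pi,60);A=(R.from_euler('z',q[0])*R.from_euler('y',q[1])).as_matrix()
for l in(-.087,0,.05):
  for u in proj(c,[E+l*lt+.068*(np.cos(t)*A[:,0]+np.sin(t)*A[:,2]) for t in th]): cv2.circle(im,(int(u[0]),int(u[1])),1,(255,0,255) if l<0 else (255,255,255),-1)
cv2.imwrite("pics/ov.png",im)
E
```

```text
slab diff 1.5345555555555555 1.430952380952381
campos rel W in (ax,lat,up): [np.float64(-0.09839951884963453), np.float64(0.06379186744071479), np.float64(-0.02862123378086067)]
```

View pics/ov.png

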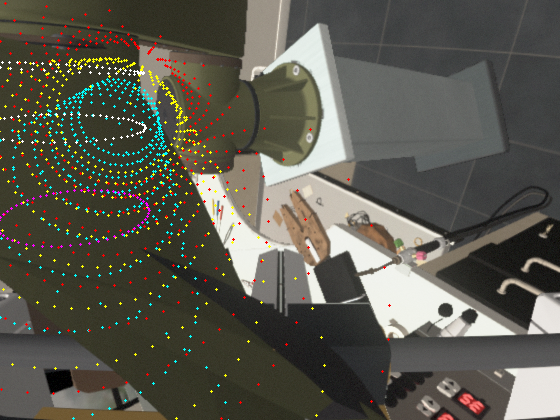

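The wrist view shows the forearm's underside is only about 45 mm below its axis. So the slot has about 1–1.5 cm on each side (elbow to slab, forearm to handpiece tip). Next I prepare the sweep.

```bash
cat > sw.py <<'E'
from rows import *
def info(q):
    S0,E,E2,W,_,_=fk(q,PP); ax=(W-E2)/np.linalg.norm(W-E2); s=((np.array([.48,.135])-E2[:2])@ax[:2])/np.hypot(*ax[:2]); pz=(E2+s/np.hypot(*ax[:2])*ax)[2] if 0 else (E2+s*ax)[2]
    x,M=fkT(q); parts=[seg(W,x-.2*M[:,2],5),x+GB@M.T,(x+M@np.array([0,-.078,-.18]))[None],x+GF@M.T]
    ce=[round(float(plan.KE.query(p)[0].min()-r),3) for p,r in zip(parts,(.06,0,.025,0))]
    return "etop-margin %.3f fore-tip %.3f"%(.467-E[2]-.068,pz-.047-.306),ce,x.round(3)
E
python3 - <<'E'
from sw import *
s=setup(); w=np.array([1.172,.25,.123,1.852,-.497])
for q1 in(.62,.5,.4,.3,.2,.1,0,-.03): print(q1,*info(np.r_[q1,w]))
z=np.load("path.npz"); g=z["t"][-1]
for f in(0,.25,.5,.75,1): print("tail",*info(np.r_[-.03,w]*(1-f)+g*f))
rows([s,np.r_[.62,w],np.r_[.36,w]],js=.06)
E
```

```text
0.62 etop-margin 0.012 fore-tip 0.003 [0.093, 0.041, 0.139, 0.119] [0.614 0.523 0.145]
0.5 etop-margin 0.012 fore-tip 0.006 [0.041, 0.003, 0.091, 0.047] [0.672 0.446 0.145]
0.4 etop-margin 0.012 fore-tip 0.007 [0.018, 0.001, 0.05, 0.007] [0.714 0.377 0.145]
0.3 etop-margin 0.012 fore-tip 0.008 [0.013, 0.002, 0.041, 0.003] [0.748 0.303 0.145]
0.2 etop-margin 0.012 fore-tip 0.007 [0.016, 0.002, 0.043, 0.004] [0.774 0.227 0.145]
0.1 etop-margin 0.012 fore-tip 0.006 [0.047, 0.013, 0.041, 0.035] [0.793 0.149 0.145]
0 etop-margin 0.012 fore-tip 0.005 [0.096, 0.083, 0.064, 0.096] [0.804 0.069 0.145]
-0.03 etop-margin 0.012 fore-tip 0.004 [0.107, 0.081, 0.079, 0.083] [0.806 0.045 0.145]
tail etop-margin 0.012 fore-tip 0.004 [0.107, 0.081, 0.079, 0.083] [0.806 0.045 0.145]
tail etop-margin 0.014 fore-tip -0.006 [0.093, 0.082, 0.055, 0.054] [0.76  0.053 0.109]
tail etop-margin 0.017 fore-tip -0.017 [0.081, 0.047, 0.05, 0.057] [0.712 0.06  0.081]
tail etop-margin 0.019 fore-tip -0.028 [0.055, 0.014, 0.058, 0.064] [0.665 0.067 0.062]
tail etop-margin 0.022 fore-tip -0.040 [0.022, 0.02, 0.074, 0.082] [0.618 0.072 0.05 ]
[0.4,0.3,1.4,0.01,0,0,0,-1.9,3.8,-0.6,0,0.01,0.05,0,-1.9,3.7,-0.5,0,0.01,0.05,0,-1.9,3.7,-0.5,0.01,0,0.05,0,-1.8,3.7,-0.6,0,0.01,0.05,0,-1.9,3.7,-0.5,0,0.01,0.05,0]
6
```

That check treated inside-the-welder as free: the cloud is only a surface, and the tool would plough through it. I'll add the welder as a solid and choose a horizontal tool for the sweep.

```bash
cat > run3.py <<'E'
from sw import *
import rrt,time
from multiprocessing import Pool
s=setup()
Pw=np.load("cl.npz")["P"];m=(Pw[:,2]>.255)&(Pw[:,2]<.29)&(Pw[:,0]>.4)&(Pw[:,0]<1)&(Pw[:,1]>.12)&(Pw[:,1]<.8)&~((Pw[:,0]<.52)&(Pw[:,1]<.2))
Z=np.zeros((200,200),np.uint8); ij=((Pw[m][:,:2]-[.3,0])/.005).astype(int); ij=ij[(ij>=0).all(1)&(ij<200).all(1)]; Z[ij[:,0],ij[:,1]]=1
nn,lab,st,_=cv2.connectedComponentsWithStats(cv2.morphologyEx(Z,cv2.MORPH_CLOSE,np.ones((5,5)))); k=1+st[1:,4].argmax()
RC=cv2.minAreaRect((np.argwhere(lab==k)*.005+[.3,0]).astype(np.float32)); bp=cv2.boxPoints(RC)
cc,ex=bp.mean(0),[(bp[1]-bp[0]),(bp[2]-bp[1])]
def inw(P,mg=.02):
    r=np.ones(len(P),bool)
    for e in ex:
        L=np.linalg.norm(e); r&=abs((P[:,:2]-cc)@(e/L))<L/2+mg
    return r&(P[:,2]<.275+mg)
def pts(q):
    S0,E,E2,W,_,_=fk(q,PP);x,M=fkT(q)
    return np.vstack([x+GB@M.T,x+GF@M.T,x[None],seg(W,x-.2*M[:,2],4)-[0,0,.05],seg(E2,W)-[0,0,.06],(x+M@np.array([0,-.09,-.18]))[None]])
def ok3(q,lvl=1):
    if (q<lo+.015).any() or (q>hi-.03).any(): return False
    S0,E,E2,W,_,_=fk(q,PP);x,M=fkT(q)
    if inw(pts(q)).any() or x[2]<.03: return False
    # arm vs slab
    if KS.query(E+np.array([[0,0,.0]]))[0].min()<.068+.009: return False
    if KS.query(np.vstack([seg(S0,E),seg(E2,W)]))[0].min()<.07: return False
    B=(R.from_euler('z',q[0])*R.from_euler('y',q[1]+q[2])).as_matrix(); F=seg(E2,W,40)
    tip=np.array([[.48,.135,.306-h] for h in np.arange(0,.12,.01)]+[[.472,.115,.26],[.466,.1,.21]])
    d=cKDTree(F).query(tip)[0]
    lat=((tip-E2)@B[:,1]); vert=np.array([((F[np.argmin(np.hypot(*(F[:,:2]-t[:2]).T))])[2]-t[2]) for t in tip])
    if ((abs(lat)<.085)&(vert<.053)&(vert>-.09)).any(): return False
    gp=np.vstack([x+GB@M.T,x+GF@M.T,(x+M@np.array([0,-.078,-.18]))[None]])
    if plan.KE.query(gp)[0].min()<.008 or plan.KE.query(seg(W,x-.2*M[:,2],5))[0].min()<.055 or plan.KE.query(seg(E2,W)[7:])[0].min()<.06: return False
    if min(gp[:,2])<.03 or KB.query(x+GB@M.T)[0].min()<.01 : return False
    return True
rrt.ok=lambda q,*a:ok3(q)
G=ikf(O-.022*EX+[0,0,.05],rot(*np.radians([-15,50,12])))
Q1=[.62,.5,.42,.36,.3,.24,.18,.12,.06,0,-.03]
def cand(seed):
    rng=np.random.default_rng(seed);out=[];t=time.time()
    while time.time()-t<20:
        w=np.r_[rng.uniform(1.165,1.185),rng.uniform(.246,.26),rng.uniform(-1,1.5),rng.uniform(.1,2.2),rng.uniform(-2.4,2.4)]
        if all(ok3(np.r_[q1,w]) for q1 in Q1[::-1]): out.append(w)
    return out
def tail(a):
    w,i=a; t=connect(np.r_[-.03,w],G,i,40); h=connect(s,np.r_[.62,w],i,25) if t else None; return t,h
if __name__=="__main__":
    print("welder",RC,"goal",ok3(G),"start",ok3(s))
    print([ (q1,ok3(np.r_[q1,1.175,.25,-.7,.5,-1])) for q1 in Q1])
    with Pool(4) as p:
        C=sum(p.map(cand,range(4)),[]); C.sort(key=lambda w:abs(w[2:]-G[3:]).max()); print(len(C),[c.round(2) for c in C[:3]])
        T=p.map(tail,[(c,i) for i,c in enumerate(C[:8])],1)
    L=[(sum(abs(b-a).max() for P_ in T[i] for a,b in zip(P_,P_[1:])),i) for i in range(len(T)) if T[i][0] and T[i][1]];print(L)
    if L:
        i=min(L)[1];print(np.round(T[i][1],2),np.round(T[i][0],2));np.savez("path.npz",h=np.array(T[i][1]),t=np.array(T[i][0]),w=C[i],c=np.array(C))
E
time python3 run3.py
```

```text
welder ((0.6414012312889099, 0.29926598072052), (0.17168258130550385, 0.33092132210731506), 62.35402297973633) goal False start False
[(0.62, True), (0.5, True), (0.42, True), (0.36, True), (0.3, True), (0.24, True), (0.18, True), (0.12, False), (0.06, False), (0, False), (-0.03, False)]
441 [array([ 1.17,  0.26,  1.15,  2.03, -0.08]), array([ 1.17,  0.25,  1.2 ,  1.7 , -0.07]), array([ 1.17,  0.25,  1.26,  1.17, -1.4 ])]
[(np.float64(4.000056453751431), 0), (np.float64(3.7397669936536757), 1), (np.float64(2.581463846669915), 3), (np.float64(2.545999810630535), 5), (np.float64(2.6137923715478997), 6), (np.float64(5.130418720472491), 7)]
[[ 0.62  1.15  0.26  0.12  1.86 -0.49]
 [ 0.62  1.14  0.27  0.13  1.85 -0.49]
 [ 0.62  1.17  0.25  1.33  1.4  -0.27]] [[-0.03  1.17  0.25  1.33  1.4  -0.27]
 [-0.09  1.19  0.37  1.19  1.5  -0.31]
 [-0.15  1.21  0.5   1.04  1.61 -0.35]
 [-0.13  1.17  0.62  0.38  2.13 -1.19]
 [-0.03  1.19  0.62  0.21  2.17 -1.11]
 [-0.03  1.19  0.62  0.21  2.17 -1.11]
 [-0.03  1.2   0.63  0.21  2.17 -1.1 ]
 [-0.03  1.2   0.63  0.22  2.17 -1.09]
 [-0.03  1.2   0.63  0.22  2.16 -1.09]
 [-0.02  1.2   0.63  0.22  2.16 -1.09]
 [-0.02  1.2   0.63  0.22  2.16 -1.08]]
real	1m23.981s
user	4m37.445s
sys	0m0.451s
```

```bash
python3 - <<'E'
from sw import *
z=np.load("path.npz"); q=np.array(ctrl.get_obs()["qpos"]); w=z["w"]; print(w)
rows([q,np.r_[.62,w],np.r_[.36,w]],js=.1)
E
```

```text
[ 1.17003156  0.24899615  1.33035759  1.40078881 -0.26861028]
[2,-1.7,0,0.06,0.07,-0.01,0,2,-1.7,-0.1,0.07,0.07,0,0,1.9,-1.8,0,0.07,0.07,0,0,1.9,-1.8,-0.1,0.07,0.07,0,0,1.9,-1.9,0,0.07,0.07,0,0,1.8,-1.8,-0.1,0.07,0.07,0.01,0,1.9,-2,0,0.07,0.07,0.01,0,1.7,-1.9,-0.1,0.08,0.06,0.02,0,1.8,-1.9,-0.1,0.07,0.07,0.02,0,1.7,-2,-0.1,0.08,0.06,0.02,0,1.7,-2,-0.1,0.08,0.06,0.03,0,1.6,-2,-0.1,0.08,0.06,0.02,0,1.6,-2,-0.1,0.07,0.06,0.04,0,1.7,1.8,-4.2,-0.02,0.05,0.01,0,1.8,1.9,-4.2,-0.02,0.04,0.01,0,1.7,1.8,-4.2,-0.02,0.05,0.01,0,1.7,1.9,-4.2,-0.03,0.05,0.01,0,1.7,1.8,-4.2,-0.02,0.04,0.01,0]
18
```

```bash
python3 -m inch '[2,-1.7,0,0.06,0.07,-0.01,0,2,-1.7,-0.1,0.07,0.07,0,0,1.9,-1.8,0,0.07,0.07,0,0,1.9,-1.8,-0.1,0.07,0.07,0,0,1.9,-1.9,0,0.07,0.07,0,0,1.8,-1.8,-0.1,0.07,0.07,0.01,0,1.9,-2,0,0.07,0.07,0.01,0,1.7,-1.9,-0.1,0.08,0.06,0.02,0,1.8,-1.9,-0.1,0.07,0.07,0.02,0,1.7,-2,-0.1,0.08,0.06,0.02,0,1.7,-2,-0.1,0.08,0.06,0.03,0,1.6,-2,-0.1,0.08,0.06,0.02,0,1.6,-2,-0.1,0.07,0.06,0.04,0,1.7,1.8,-4.2,-0.02,0.05,0.01,0,1.8,1.9,-4.2,-0.02,0.04,0.01,0,1.7,1.8,-4.2,-0.02,0.05,0.01,0,1.7,1.9,-4.2,-0.03,0.05,0.01,0,1.7,1.8,-4.2,-0.02,0.04,0.01,0,0,0,0,0,0,0,0]'; python3 - <<'E'
from sw import *
z=np.load("path.npz"); o=ctrl.get_obs();q=np.array(o["qpos"]); w=z["w"]; print(q.round(3),np.round(o["tau"],1)); print(*info(q))
rows([q,np.r_[.34,w],np.r_[-.03,w]],js=.04)
E
```

```text
time_s: 13.2
ee_pos: [0.7346, 0.5882, 0.357]
eef_rot: [-1.805, -0.451, 0.25]
force: [-0.3, -0.5, -0.1]
grip_width: 0.0002
[ 0.356  1.166  0.257  1.328  1.4   -0.271] [ -2.9 -92.7 -37.9   2.5  -0.5   0.1]
etop-margin 0.010 fore-tip 0.010 [0.079, 0.057, 0.178, 0.162] [0.735 0.589 0.357]
[0.7,0.5,-1.2,0,0.01,0,0,1.2,1.3,-3,-0.02,0.04,0.01,0,1.2,1.3,-2.9,-0.02,0.03,0.01,0,1.3,1.3,-3,-0.01,0.03,0,0,1.2,1.4,-3,-0.02,0.03,0.01,0,1.3,1.3,-3,-0.02,0.04,0.01,0,1.2,1.3,-2.9,-0.01,0.03,0.01,0,1.3,1.3,-3,-0.02,0.03,0.01,0,1.2,1.4,-3,-0.01,0.03,0,0,1.2,1.3,-3,-0.02,0.04,0.01,0,1.3,1.3,-2.9,-0.02,0.03,0.01,0]
11
```

```bash
python3 -m inch '[0.7,0.5,-1.2,0,0.01,0,0,1.2,1.3,-3,-0.02,0.04,0.01,0,1.2,1.3,-2.9,-0.02,0.03,0.01,0]'|head -1; python3 -c "
from sw import *
o=ctrl.get_obs();q=np.array(o['qpos']);print(q.round(3),np.round(o['tau'],1),info(q)[0])"
python3 -m inch '[1.3,1.3,-3,-0.01,0.03,0,0,1.2,1.4,-3,-0.02,0.03,0.01,0]'|head -1;  python3 -c "
from sw import *
o=ctrl.get_obs();q=np.array(o['qpos']);print(q.round(3),np.round(o['tau'],1),info(q)[0])"
```

```text
time_s: 13.58
[ 0.27   1.162  0.27   1.328  1.394 -0.274] [  4.2 -93.7 -37.5   2.7  -0.6  -0.2] etop-margin 0.008 fore-tip 0.011
time_s: 13.82
[ 0.194  1.174  0.249  1.328  1.403 -0.271] [  2.7 -94.2 -38.1   2.8  -0.5  -0.1] etop-margin 0.013 fore-tip 0.006
```

No contact torque so far, and the tip is being crossed. Continuing.

```bash
python3 -m inch '[1.3,1.3,-3,-0.02,0.04,0.01,0,1.2,1.3,-2.9,-0.01,0.03,0.01,0]'|head -1;  python3 -c "
from sw import *
o=ctrl.get_obs();q=np.array(o['qpos']);print(q.round(3),np.round(o['tau'],1),info(q)[0])"
python3 -m inch '[1.3,1.3,-3,-0.02,0.03,0.01,0,1.2,1.4,-3,-0.01,0.03,0,0,1.2,1.3,-3,-0.02,0.04,0.01,0,1.3,1.3,-2.9,-0.02,0.03,0.01,0,0,0,0,0,0,0,0]'|head -3;  python3 - <<'E'
from sw import *
o=ctrl.get_obs();q=np.array(o['qpos']);print(q.round(3),np.round(o['tau'],1),info(q)[0])
z=np.load("path.npz");t=list(z["t"]); rows([q]+t[1:5]+[t[-1]],js=.11)
E
```

```text
time_s: 14.08
[ 0.122  1.166  0.265  1.333  1.396 -0.275] [  2.1 -93.7 -37.1   2.4  -0.7  -0.1] etop-margin 0.010 fore-tip 0.008
time_s: 14.7
ee_pos: [0.9023, 0.2705, 0.3545]
eef_rot: [-1.807, -0.448, -0.137]
[-0.027  1.165  0.265  1.327  1.394 -0.273] [ -2.2 -93.4 -37.9   2.5  -0.5   0.1] etop-margin 0.009 fore-tip 0.007
[-1.8,3.9,-1,-0.05,-0.04,0.03,0,-1.9,3.7,-1,-0.04,-0.05,0.03,0,-2.1,3.8,-0.9,-0.04,-0.05,0.03,0,-2.3,3.6,-0.7,-0.03,-0.05,0.04,0,-2.3,3.6,-0.5,-0.04,-0.05,0.04,0,-2.5,3.4,-0.3,-0.03,-0.05,0.04,0,-2.8,1.6,0.1,-0.04,-0.1,-0.1,0,-3,1.1,0.1,-0.04,-0.1,-0.08,0,-3,0.8,0.2,-0.02,-0.11,-0.08,0,-3.1,0.5,0.2,-0.01,-0.11,-0.08,0,-3,0,0.2,0,-0.11,-0.07,0,-3,-0.3,0.2,0.02,-0.1,-0.07,0,-2.8,-0.6,0.3,0.02,-0.1,-0.07,0,-2.6,-1,0.2,0.04,-0.1,-0.06,0,0.5,-0.2,1.8,0,-0.11,0.06,0,0.7,-0.2,1.6,-0.01,-0.11,0.05,0,0.9,-0.3,0.5,0.01,0,0.02,0]
17
```

```bash
python3 -m inch '[-1.8,3.9,-1,-0.05,-0.04,0.03,0,-1.9,3.7,-1,-0.04,-0.05,0.03,0,-2.1,3.8,-0.9,-0.04,-0.05,0.03,0,-2.3,3.6,-0.7,-0.03,-0.05,0.04,0,-2.3,3.6,-0.5,-0.04,-0.05,0.04,0,-2.5,3.4,-0.3,-0.03,-0.05,0.04,0,-2.8,1.6,0.1,-0.04,-0.1,-0.1,0,-3,1.1,0.1,-0.04,-0.1,-0.08,0,-3,0.8,0.2,-0.02,-0.11,-0.08,0,-3.1,0.5,0.2,-0.01,-0.11,-0.08,0,-3,0,0.2,0,-0.11,-0.07,0,0,0,0,0,0,0,0]'; python3 - <<'E'
from sw import *
o=ctrl.get_obs();q=np.array(o['qpos']);print(q.round(3),np.round(o['tau'],1),info(q))
t=list(np.load("path.npz")["t"]); rows([q,t[3],t[4],t[-1]],js=.11)
E
```

```text
time_s: 16.2
ee_pos: [0.7091, 0.0935, 0.0725]
eef_rot: [-2.32, -0.141, 0.736]
force: [-0.8, -0.2, 1.1]
grip_width: 0.0006
[-0.13   1.187  0.574  0.627  1.938 -0.868] [ -0.2 -90.5 -34.    0.5   2.1  -1.1] ('etop-margin 0.018 fore-tip -0.027', [0.034, 0.011, 0.11, 0.04], array([0.709, 0.094, 0.072]))
[-3,-0.2,0.2,0.02,-0.1,-0.07,0,-2.9,-0.6,0.1,0.02,-0.1,-0.06,0,-2.8,-1,0.2,0.04,-0.1,-0.06,0,0.6,-0.1,1.8,0,-0.11,0.05,0,0.6,-0.3,1.6,-0.01,-0.11,0.06,0,0.9,-0.2,0.5,0.01,0,0.02,0]
6
```

```bash
python3 -m inch '[-3,-0.2,0.2,0.02,-0.1,-0.07,0,-2.9,-0.6,0.1,0.02,-0.1,-0.06,0,-2.8,-1,0.2,0.04,-0.1,-0.06,0,0.6,-0.1,1.8,0,-0.11,0.05,0,0.6,-0.3,1.6,-0.01,-0.11,0.06,0,0.9,-0.2,0.5,0.01,0,0.02,0,0,0,0,0,0,0,0]'; python3 - <<'E'
from sw import *
o=ctrl.get_obs();q=np.array(o['qpos']);x=np.array(o["ee_pos"]);print(q.round(3),info(q),"box xy",((x-O)@EX).round(4),((x-O)@EY).round(4))
print(R.from_euler('xyz',o["eef_rot"]).as_matrix().round(3))
c,im,d=shot("scene","pics/scene7.png")
cv2.imwrite("pics/c7.png",cv2.resize(im[170:330,220:420,::-1],(800,640))[:600])
c2,im2,_=shot("top","pics/top7.png")
tip=proj(c,[x])[0],proj(c2,[x])[0];print(tip)
a=cv2.resize(im[190:310,240:400,::-1],(640,480),interpolation=cv2.INTER_CUBIC);cv2.imwrite("pics/c7.png",a)
E
```

```text
time_s: 17.08
ee_pos: [0.6186, 0.0714, 0.0495]
eef_rot: [-2.279, 0.16, 1.167]
force: [0.3, 0.5, 0.3]
grip_width: 0.0008
[-0.025  1.198  0.627  0.224  2.163 -1.077] ('etop-margin 0.022 fore-tip -0.040', [0.018, 0.021, 0.074, 0.08], array([0.618, 0.072, 0.049])) box xy -0.0215 -0.0004
[[ 0.387  0.551 -0.739]
 [ 0.908 -0.366  0.203]
 [-0.159 -0.75  -0.642]]
(array([339.46450956, 251.06023987]), array([205.4360516 , 186.75018287]))
```

View pics/c7.png

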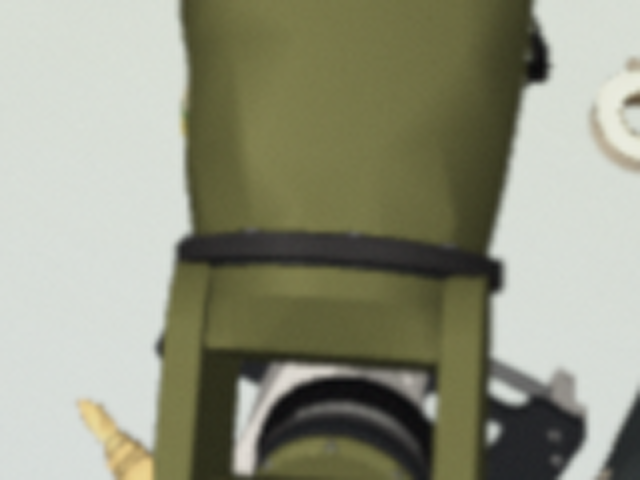

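```bash
python3 - <<'E'
from sw import *
c,im,d=shot("wrist","pics/w8.png")
for l,z in(("tab_pad",.0275),("cover_rib",.034),("box_end",.022),("terminal_cover",.022),("junction_box",0)):
    for r in ctrl.place_of("wrist",l)[:1]:
        p=onplane(c,r["centre"],z)[0]; print(l,round(r["score"],2),np.round(r["centre"]),p.round(4),"box",((p-O)@EX).round(4),((p-O)@EY).round(4))
x=np.array(ctrl.get_obs()["ee_pos"]);print("tip px",proj(c,[x,O-.018*EX+[0,0,.0275],O+[0,0,.034]]).round())
E
```

```text
tip px [[282. 264.]
 [285. 281.]
 [258. 291.]]
```

View pics/w8.png

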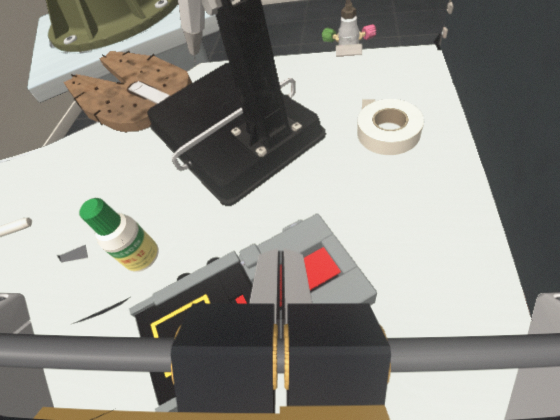

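```bash
python3 -m inch '[-0.2,0.4,0.4,0,0,0,0,-0.17,0.37,0.34,0,0,0,0,0,0,0,0,0,0,0]'; python3 -m inch '[0.03,0.15,0.13,0,0,0,0,0.03,0.15,0.13,0,0,0,0,0,0,0,0,0,0,0]'; python3 -m inch '[0.03,0.15,0.13,0,0,0,0,0,0,0,0,0,0,0]'
```

```text
time_s: 17.85
ee_pos: [0.6153, 0.0658, 0.0393]
eef_rot: [-2.278, 0.162, 1.169]
force: [0.4, -0.2, -0.3]
grip_width: 0.0001
time_s: 18.23
ee_pos: [0.6156, 0.0663, 0.0359]
eef_rot: [-2.279, 0.162, 1.17]
force: [-0.6, 2.0, 2.0]
grip_width: 0.0004
time_s: 18.48
ee_pos: [0.6157, 0.0665, 0.0345]
eef_rot: [-2.279, 0.161, 1.17]
force: [0.5, 4.4, 5.5]
grip_width: 0.0007
```

```bash
python3 -m inch '[0.27,-0.11,0.06,0,0,0,0,0.03,0.15,0.13,0,0,0,0,0,0,0,0,0,0,0]'; python3 -m inch '[0.03,0.15,0.13,0,0,0,0,0,0,0,0,0,0,0]'
```

```text
time_s: 18.85
ee_pos: [0.6155, 0.0686, 0.0315]
eef_rot: [-2.279, 0.162, 1.169]
force: [0.9, -1.6, 2.7]
grip_width: 0.0006
time_s: 19.1
ee_pos: [0.6155, 0.0687, 0.0297]
eef_rot: [-2.279, 0.162, 1.169]
force: [0.8, -2.5, 4.1]
grip_width: 0.0001
```

```bash
python3 -m inch '[0.03,0.15,0.13,0,0,0,0,0,0,0,0,0,0,0]'; python3 - <<'E'
from sw import *
for n in("wrist","top"):
  c,im,d=shot(n,f"pics/{n}9.png")
  hsv=cv2.cvtColor(im,cv2.COLOR_RGB2HSV);y=cv2.inRange(hsv,(22,110,60),(38,255,255))
  nn,lab,st,ce=cv2.connectedComponentsWithStats(cv2.dilate(y,np.ones((3,3))))
  for i in range(1,nn):
    if st[i,4]>60: 
      G=onplane(c,np.argwhere((lab==i)&(y>0))[:,::-1],.026); print(n,st[i],"box x range",np.percentile((G-O)@EX,[2,98]).round(4),"y",np.percentile((G-O)@EY,[2,98]).round(4))
E
python3 - <<'E'
from sw import *
# same from the earlier unlatched-free picture w8 (latched)
o=ctrl.get_obs(); x=np.array([.6186,.0714,.0495]);M=R.from_euler('xyz',[-2.279,.16,1.167]).as_matrix()
p=ctrl.camera_params("wrist");T=np.eye(4);T[:3,:3]=M;T[:3,3]=x;c=(K(p),np.array(p["distortion"],float),T@np.array(p["mount"]))
im=cv2.imread("pics/w8.png");y=cv2.inRange(cv2.cvtColor(im,cv2.COLOR_BGR2HSV),(22,110,60),(38,255,255));nn,lab,st,ce=cv2.connectedComponentsWithStats(cv2.dilate(y,np.ones((3,3))))
for i in range(1,nn):
    if st[i,4]>60:
      G=onplane(c,np.argwhere((lab==i)&(y>0))[:,::-1],.026); print("latched",st[i],np.percentile((G-O)@EX,[2,98]).round(4),np.percentile((G-O)@EY,[2,98]).round(4))
E
```

```text
time_s: 19.35
ee_pos: [0.6156, 0.0685, 0.0288]
eef_rot: [-2.279, 0.162, 1.169]
force: [-0.2, -4.3, 11.8]
grip_width: 0.0005
wrist [101 226  44  35 691] box x range [0.0575 0.0808] y [-0.0815 -0.0625]
wrist [124 289  70  50 793] box x range [0.0377 0.0778] y [-0.0203 -0.0096]
wrist [136 370  23  14 215] box x range [0.0682 0.078 ] y [0.0112 0.017 ]
latched [117 240  36  31 500] [0.0564 0.0785] [-0.08   -0.0636]
latched [149 293  62  46 636] [0.0294 0.0693] [-0.0202 -0.0099]
latched [163 371  10   8  70] [0.0653 0.0693] [0.0136 0.017 ]
```

The cover sprung about 8 mm forward and the tab is at its stop. Next I plan the push with the jaws part open, so the gripper body stays clear of the jar.

```bash
python3 - <<'E'
from sw import *
setup(); import plan
KEo=KE
res=[]
for h in(.0425,.0525,.0595):
  for al in range(-12,11,4):
    for ta in(46,48,50,52):
      for ro in(0,4,8):
        M=rot(*np.radians([al,ta,ro])); c=[];f=-M[:,0]*h; fx,fy=f@EX,f@EY
        for rib in(.006,.03,.06,.085):
            x=O+(rib-fx-.003)*EX+(-fy)*EY*.6+[0,0,.037-f[2]*.5]; q=ikf(x,M)
            if q is None or (q>hi-.03).any() or (q<lo+.03).any(): c=None;break
            S0,E,E2,W,_,_=fk(q,PP)
            gp=np.vstack([x+GB@M.T,(x+M@np.array([0,-.078,-.18]))[None]])
            c.append([.467-E[2]-.068,KEo.query(gp)[0].min(),KEo.query(seg(W,x-.2*M[:,2],5))[0].min()-.05,gp[:,2].min()-.03])
        if c: c=np.array(c);m=c.min(0);res.append((min(m[0]-.003,m[1],m[2]+.004,m[3]),h,al,ta,ro,m.round(3).tolist(),c[:,1].round(3).tolist()))
res.sort(key=lambda r:-r[0])
for r in res[:8]:print(r)
E
```

```text
(np.float64(0.0031428645211026766), 0.0425, -12, 46, 0, [0.018, 0.003, 0.011, 0.047], [0.003, 0.007, 0.004, 0.004])
(np.float64(0.003077468494524528), 0.0595, -12, 50, 0, [0.046, 0.003, 0.005, 0.041], [0.003, 0.003, 0.005, 0.003])
(np.float64(0.0026872671618463663), 0.0425, -8, 46, 4, [0.022, 0.003, 0.011, 0.042], [0.003, 0.007, 0.006, 0.003])
(np.float64(0.0026594137740122725), 0.0425, 0, 50, 8, [0.049, 0.003, 0.007, 0.029], [0.003, 0.003, 0.003, 0.003])
(np.float64(0.0025565801837251828), 0.0595, -12, 46, 0, [0.021, 0.003, 0.013, 0.047], [0.003, 0.008, 0.005, 0.004])
(np.float64(0.0025277251101837868), 0.0425, -12, 46, 4, [0.02, 0.003, 0.01, 0.042], [0.003, 0.011, 0.004, 0.003])
(np.float64(0.0025257424855809254), 0.0595, -4, 46, 0, [0.023, 0.003, 0.011, 0.047], [0.003, 0.003, 0.005, 0.005])
(np.float64(0.002467259011333636), 0.0595, -8, 52, 8, [0.067, 0.002, 0.002, 0.024], [0.002, 0.003, 0.003, 0.004])
```

```bash
cat > box.py <<'E'
from sw import *
setup(); PT=plan.P
PT=PT[(PT[:,0]>.5)&(PT[:,0]<1.05)&(abs(PT[:,1])<.35)]
def bd(x,M):
    L=(PT-x)@M; a=np.abs(L-[0,0,-.1485])-[.0885,.0375,.0515]
    return (np.linalg.norm(np.maximum(a,0),axis=1)+np.minimum(a.max(1),0)).min()
def wd(x,M,q):
    W=fk(q,PP)[3]; return cKDTree(seg(W,x-.2*M[:,2],6)).query(PT)[0].min()-.05
def ev(x,M):
    q=ikf(x,M)
    if q is None or (q>hi-.03).any() or (q<lo+.03).any(): return None
    E=fk(q,PP)[1]; gz=(x+GB@M.T)[:,2].min()-.032
    return np.array([.467-E[2]-.068,bd(x,M),wd(x,M,q),gz])
E
python3 - <<'E'
from box import *
print("now",ev(np.array(ctrl.get_obs()["ee_pos"]),R.from_euler('xyz',ctrl.get_obs()["eef_rot"]).as_matrix()))
T={}
for b in(-.01,.005,.02,.035,.05,.065,.075):
    x=O+b*EX+[0,0,.037]; r=[]
    for al in range(-24,31,6):
      for ta in range(44,55,2):
        for ro in range(-32,41,8):
          e=ev(x,rot(*np.radians([al,ta,ro])))
          if e is not None:
              sc=min(e[0]-.004,e[1],e[2]+.005,e[3]); r.append((sc,al,ta,ro,e.round(3).tolist())); T.setdefault((al,ta,ro),[]).append(sc)
    r.sort(key=lambda o:-o[0]);print(b,*[(round(o[0],3),)+o[1:] for o in r[:3]])
B=sorted(((min(v),k,np.round(v,3).tolist()) for k,v in T.items() if len(v)==7),reverse=True)[:5];print(*B,sep="\n")
E
```

```text
now [0.02803631 0.00864035 0.01282043 0.01675964]
-0.01 (np.float64(0.017), -12, 48, 16, [0.021, 0.017, 0.024, 0.025]) (np.float64(0.017), -12, 48, 24, [0.021, 0.022, 0.024, 0.018]) (np.float64(0.014), -18, 50, 24, [0.025, 0.014, 0.011, 0.014])
0.005 (np.float64(0.017), -6, 48, 24, [0.027, 0.017, 0.024, 0.018]) (np.float64(0.015), 0, 48, 24, [0.03, 0.015, 0.034, 0.018]) (np.float64(0.014), -12, 48, 24, [0.022, 0.014, 0.017, 0.018])
0.02 (np.float64(0.014), 0, 46, 24, [0.018, 0.016, 0.029, 0.022]) (np.float64(0.014), 0, 46, 32, [0.018, 0.02, 0.029, 0.016]) (np.float64(0.014), 6, 46, 24, [0.018, 0.016, 0.038, 0.022])
0.035 (np.float64(0.015), 6, 46, 32, [0.019, 0.016, 0.029, 0.016]) (np.float64(0.012), 6, 46, 24, [0.019, 0.012, 0.029, 0.022]) (np.float64(0.012), 12, 46, 24, [0.016, 0.013, 0.038, 0.022])
0.05 (np.float64(0.012), 12, 46, 32, [0.016, 0.012, 0.029, 0.016]) (np.float64(0.011), 18, 48, 32, [0.022, 0.012, 0.034, 0.011]) (np.float64(0.011), 12, 46, 40, [0.016, 0.015, 0.029, 0.011])
0.065 (np.float64(0.009), 24, 48, 32, [0.015, 0.009, 0.034, 0.011]) (np.float64(0.007), 18, 46, 32, [0.011, 0.01, 0.029, 0.016]) (np.float64(0.007), 18, 46, 40, [0.011, 0.013, 0.029, 0.011])
0.075 (np.float64(0.007), 18, 46, 40, [0.011, 0.008, 0.024, 0.011]) (np.float64(0.006), 24, 48, 40, [0.015, 0.01, 0.028, 0.006]) (np.float64(0.006), 18, 46, 32, [0.011, 0.006, 0.024, 0.016])
(np.float64(0.0005629568014808156), (0, 44, 0), [0.002, 0.002, 0.003, 0.003, 0.002, 0.001, 0.001])
(np.float64(-0.00024108567087809812), (0, 44, 8), [0.002, 0.002, 0.003, 0.004, 0.004, 0.002, -0.0])
(np.float64(-0.00047494211431691954), (-6, 44, 0), [-0.0, 0.0, 0.001, 0.002, 0.003, 0.001, -0.0])
(np.float64(-0.00047494211431691954), (-6, 44, -8), [-0.0, 0.0, 0.001, 0.001, 0.001, 0.002, 0.002])
(np.float64(-0.0006599097742713243), (-18, 46, -16), [-0.001, 0.001, 0.001, 0.001, 0.001, 0.001, 0.001])
```

```bash
cat > crows.py <<'E'
from box import *
def crows(wp,claw=0):
    "wp: (box x, box y, z, al, ta, ro, n)"
    o=ctrl.get_obs();x=np.array(o["ee_pos"]);M=R.from_euler('xyz',o["eef_rot"]).as_matrix();out=[];xa=x.copy();b0=np.array([(x-O)@EX,(x-O)@EY,x[2]]);Ma=M
    for b,y,z,al,ta,ro,n in wp:
        Mb=rot(*np.radians([al,ta,ro])); b1=np.array([b,y,z]); rv=R.from_matrix(Ma.T@Mb).as_rotvec()
        for i in range(1,n+1):
            bb=b0+(b1-b0)*i/n; xg=O*[1,1,0]+bb[0]*EX+bb[1]*EY+[0,0,bb[2]]; Mg=Ma@R.from_rotvec(rv*i/n).as_matrix()
            d=(M.T@(xg-x)*100).round(2);w=R.from_matrix(M.T@Mg).as_rotvec().round(3);assert abs(w).max()<.186,w
            out+= [*map(float,d),*map(float,w),claw];x=x+M@d/100;M=M@R.from_rotvec(w).as_matrix()
        b0,Ma=b1,Mb; print((b,y,z),ev(xg,Mb).round(3))
    print(str([v if v%1 else int(v) for v in out]).replace(" ",""))
E
python3 - <<'E'
from crows import *
crows([(-.02,-.002,.04,-15,50,12,2),(-.02,-.002,.036,-12,48,20,2),(-.008,-.002,.035,-11,48,20,2)])
E
```

```text
(-0.02, -0.002, 0.04) [0.024 0.017 0.023 0.028]
(-0.02, -0.002, 0.036) [0.019 0.016 0.029 0.02 ]
(-0.008, -0.002, 0.035) [0.021 0.019 0.023 0.019]
[-0.01,-0.4,-0.4,-0.001,-0.001,-0.002,0,0,-0.4,-0.4,0,-0.001,-0.002,0,0.03,0.15,0.13,-0.022,-0.014,0.053,0,0.04,0.15,0.13,-0.023,-0.014,0.052,0,-0.49,0.33,-0.09,-0.002,-0.006,-0.006,0,-0.49,0.34,-0.09,-0.002,-0.006,-0.006,0]
```

```bash
python3 -m inch '[-0.01,-0.4,-0.4,-0.001,-0.001,-0.002,0,0,-0.4,-0.4,0,-0.001,-0.002,0,0.03,0.15,0.13,-0.022,-0.014,0.053,0,0.04,0.15,0.13,-0.023,-0.014,0.052,0,-0.49,0.33,-0.09,-0.002,-0.006,-0.006,0,-0.49,0.34,-0.09,-0.002,-0.006,-0.006,0,0,0,0,0,0,0,0]';python3 - <<'E'
from crows import *
crows([(.005,-.002,.035,-6,48,24,2),(.02,-.002,.035,2,47,28,2),(.035,-.002,.035,8,46,32,2)])
E
```

```text
time_s: 20.32
ee_pos: [0.6179, 0.0575, 0.0337]
eef_rot: [-2.334, 0.256, 1.14]
force: [-0.8, 0.8, -0.1]
grip_width: 0.0005
(0.005, -0.002, 0.035) [0.025 0.017 0.022 0.016]
(0.02, -0.002, 0.035) [0.023 0.017 0.028 0.015]
(0.035, -0.002, 0.035) [0.016 0.017 0.03  0.014]
[-0.55,0.27,-0.17,-0.013,-0.03,0.006,0,-0.56,0.27,-0.15,-0.012,-0.031,0.006,0,-0.64,0.38,-0.09,-0.03,-0.042,-0.012,0,-0.65,0.38,-0.06,-0.031,-0.043,-0.012,0,-0.65,0.37,-0.02,-0.026,-0.028,-0.002,0,-0.65,0.36,0.01,-0.027,-0.029,-0.001,0]
```

```bash
python3 -m inch '[-0.55,0.27,-0.17,-0.013,-0.03,0.006,0,-0.56,0.27,-0.15,-0.012,-0.031,0.006,0]'; python3 -m inch '[-0.64,0.38,-0.09,-0.03,-0.042,-0.012,0,-0.65,0.38,-0.06,-0.031,-0.043,-0.012,0,-0.65,0.37,-0.02,-0.026,-0.028,-0.002,0,-0.65,0.36,0.01,-0.027,-0.029,-0.001,0]';python3 - <<'E'
from crows import *
x=np.array(ctrl.get_obs()["ee_pos"]);print((x-O)@EX,(x-O)@EY)
c,im,d=shot("wrist","pics/w10.png");y=cv2.inRange(cv2.cvtColor(im,cv2.COLOR_RGB2HSV),(22,110,60),(38,255,255));nn,lab,st,ce=cv2.connectedComponentsWithStats(cv2.dilate(y,np.ones((3,3))))
for i in range(1,nn):
    if st[i,4]>60: G=onplane(c,np.argwhere((lab==i)&(y>0))[:,::-1],.026); print(st[i],np.percentile((G-O)@EX,[2,98]).round(4),np.percentile((G-O)@EY,[2,98]).round(4))
crows([(.05,-.002,.035,13,46.5,32,2),(.065,-.002,.036,19,47,34,2),(.075,-.002,.036,21,47,37,2)])
E
```

```text
time_s: 20.58
ee_pos: [0.6189, 0.0451, 0.0354]
eef_rot: [-2.35, 0.31, 1.178]
force: [-0.6, 0.1, 0.0]
grip_width: 0.0008
time_s: 21.08
ee_pos: [0.6209, 0.0154, 0.0352]
eef_rot: [-2.422, 0.393, 1.304]
force: [-1.7, 3.9, -2.1]
grip_width: 0.0002
0.034497293275225015 -0.0020320939407785033
[173 273  58  56 765] [0.0775 0.117 ] [-0.0188  0.0008]
(0.05, -0.002, 0.035) [0.017 0.012 0.028 0.013]
(0.065, -0.002, 0.036) [0.014 0.01  0.027 0.011]
(0.075, -0.002, 0.036) [0.011 0.009 0.025 0.009]
[-0.66,0.38,0.05,-0.012,-0.027,-0.03,0,-0.68,0.37,0.08,-0.011,-0.026,-0.03,0,-0.69,0.29,0.05,-0.017,-0.035,-0.018,0,-0.69,0.28,0.08,-0.017,-0.034,-0.019,0,-0.45,0.2,0.1,-0.008,-0.01,0.015,0,-0.45,0.2,0.1,-0.007,-0.011,0.014,0]
```

The cover is sliding: 47 mm so far, with about 4 N. Continuing off the end.

```bash
python3 -m inch '[-0.66,0.38,0.05,-0.012,-0.027,-0.03,0,-0.68,0.37,0.08,-0.011,-0.026,-0.03,0,-0.69,0.29,0.05,-0.017,-0.035,-0.018,0,-0.69,0.28,0.08,-0.017,-0.034,-0.019,0]'; python3 -m inch '[-0.45,0.2,0.1,-0.008,-0.01,0.015,0,-0.45,0.2,0.1,-0.007,-0.011,0.014,0,0,0,0,0,0,0,0]';python3 - <<'E'
from crows import *
x=np.array(ctrl.get_obs()["ee_pos"]);print((x-O)@EX,(x-O)@EY)
c,im,d=shot("wrist","pics/w11.png")
k,dd,Wc=c;y=cv2.inRange(cv2.cvtColor(im,cv2.COLOR_RGB2HSV),(22,110,60),(38,255,255));nn,lab,st,ce=cv2.connectedComponentsWithStats(cv2.dilate(y,np.ones((3,3))))
for i in range(1,nn):
    if st[i,4]>60:
        pp=np.argwhere((lab==i)&(y>0));z=d[pp[:,0],pp[:,1]];u=cv2.undistortPoints(pp[:,::-1].astype(float),k,dd).reshape(-1,2)
        P3=(np.c_[u*z[:,None],z]@Wc[:3,:3].T+Wc[:3,3])[z>0]; b=P3-O
        print(st[i],"x",np.percentile(b@EX,[2,98]).round(4),"y",np.percentile(b@EY,[2,98]).round(4),"z",np.percentile(P3[:,2],[2,50,98]).round(4))
for r in ctrl.place_of("wrist","terminal_cover")[:1]: print(r["score"],onplane(c,r["centre"],0))
E
```

```text
time_s: 21.62
ee_pos: [0.623, -0.015, 0.0359]
eef_rot: [-2.413, 0.42, 1.47]
force: [-0.7, 0.3, -0.3]
grip_width: 0.0004
time_s: 22.0
ee_pos: [0.6235, -0.025, 0.0358]
eef_rot: [-2.433, 0.454, 1.458]
force: [-0.6, -0.1, 0.3]
grip_width: 0.0004
0.07507236940875993 -0.0022303509210677393
[19 89 14 24 87] x [0.5377 0.5578] y [-0.5161 -0.4763] z [0.0076 0.0091 0.0099]
[206 270  49  35 509] x [0.1109 0.1511] y [-0.019  -0.0057] z [0.0036 0.0048 0.0059]
0.94 [[ 0.6286769  -0.06918267  0.        ]]
```

```bash
python3 - <<'E'
from crows import *
crows([(.072,-.002,.045,21,47,37,2),(.03,-.002,.05,8,47,30,5)])
E
```

```text
(0.072, -0.002, 0.045) [0.007 0.015 0.034 0.018]
(0.03, -0.002, 0.05) [0.015 0.021 0.043 0.028]
[-0.08,-0.32,-0.35,-0.001,-0.002,0,0,-0.08,-0.32,-0.35,-0.002,-0.002,-0.001,0,0.7,-0.41,-0.25,0.019,0.028,0.007,0,0.7,-0.42,-0.22,0.018,0.027,0.006,0,0.71,-0.42,-0.19,0.018,0.028,0.007,0,0.71,-0.43,-0.17,0.019,0.028,0.006,0,0.71,-0.44,-0.14,0.018,0.027,0.007,0]
```

```bash
python3 -m inch '[-0.08,-0.32,-0.35,-0.001,-0.002,0,0,-0.08,-0.32,-0.35,-0.002,-0.002,-0.001,0,0.7,-0.41,-0.25,0.019,0.028,0.007,0,0.7,-0.42,-0.22,0.018,0.027,0.006,0,0.71,-0.42,-0.19,0.018,0.028,0.007,0,0.71,-0.43,-0.17,0.019,0.028,0.006,0,0.71,-0.44,-0.14,0.018,0.027,0.007,0,0,0,0,0,0,0,0]';python3 - <<'E'
from crows import *
o=ctrl.get_obs();print(o["qpos"],np.round(o["tau"],1))
c,im,d=shot("wrist","pics/w12.png");k,dd,Wc=c
def pts(mask):
    pp=np.argwhere(mask);z=d[pp[:,0],pp[:,1]];u=cv2.undistortPoints(pp[:,::-1].astype(float),k,dd).reshape(-1,2);P3=(np.c_[u*z[:,None],z]@Wc[:3,:3].T+Wc[:3,3])[z>0];return P3
hsv=cv2.cvtColor(im,cv2.COLOR_RGB2HSV)
P3=pts(cv2.inRange(hsv,(22,110,40),(38,255,255))>0);b=P3-O;m=(abs(b@EX-.13)<.06)&(abs(b@EY)<.05);P3=P3[m];b=b[m]
print(len(P3),"cover x",np.percentile(b@EX,[2,98]).round(4),"y",np.percentile(b@EY,[2,98]).round(4),"z",np.percentile(P3[:,2],[2,50,98]).round(4))
A=np.c_[b@EX,b@EY,np.ones(len(b))];print("plane slopes",np.linalg.lstsq(A,P3[:,2],rcond=None)[0].round(3))
P3=pts((cv2.inRange(hsv,(0,150,60),(6,255,255))|cv2.inRange(hsv,(174,150,60),(180,255,255)))>0);b=P3-O;m=(abs(b@EX+.02)<.012)&(abs(b@EY)<.014);print("pad z",m.sum(),np.percentile(P3[m][:,2],[10,50,90]).round(4) if m.sum() else "")
for l,z in(("terminal_cover",0),("glue_bottle",0),("tape_roll",0),("cover_rib",.012)):
    for r in ctrl.place_of("wrist",l)[:1]: p=onplane(c,r["centre"],z)[0];print(l,round(r["score"],2),p.round(3),((p-O)@EX).round(3),((p-O)@EY).round(3))
c,im,d=shot("top","pics/top12.png")
for l in("terminal_cover","glue_bottle","marker_pen","parts_tray_a","flux_jar","pliers_bench","tape_roll"):
    for r in ctrl.place_of("top",l)[:1]: p=onplane(c,r["centre"],0)[0];print("top",l,round(r["score"],2),p.round(3))
a=cv2.imread("pics/top0.png").astype(int);b=im[:,:,::-1].astype(int);D=abs(a-b).max(2)>60;ii=np.argwhere(D);print("changed px",len(ii),ii[ii[:,1]>285].shape)
E
```

```text
time_s: 23.1
ee_pos: [0.6207, 0.0202, 0.0499]
eef_rot: [-2.393, 0.374, 1.335]
force: [0.8, 1.0, -0.0]
grip_width: 0.0007
[ 0.01357629  1.18294677  0.63034804 -0.10944555  2.14203872 -1.19282024] [  0.1 -89.4 -33.6   0.2   2.1   0.3]
163 cover x [0.1281 0.1517] y [-0.0189 -0.0086] z [0.0035 0.0046 0.006 ]
plane slopes [-0.039  0.046  0.011]
pad z 1373 [0.0183 0.0262 0.0281]
glue_bottle 0.62 [ 0.535 -0.026  0.   ] 0.07 -0.09
tape_roll 0.97 [0.517 0.213 0.   ] -0.169 -0.092
cover_rib 0.78 [ 0.627 -0.032  0.012] 0.082 0.001
top terminal_cover 0.9 [ 0.628 -0.073  0.   ]
top glue_bottle 0.78 [ 0.533 -0.023  0.   ]
top marker_pen 0.74 [ 0.542 -0.027  0.   ]
top flux_jar 0.78 [ 0.654 -0.336  0.   ]
top pliers_bench 0.97 [ 0.459 -0.344  0.   ]
top tape_roll 0.52 [0.523 0.21  0.   ]
changed px 18750 (225, 2)
```

```bash
python3 -c "
from station import ctrl
print(ctrl.hand_in())"
```

```text
the job is handed in; nothing more can be done
None
```

I pressed the snap tab, the cover sprung loose, and I pushed it off the open end by its rib. It now lies on the bench just beyond the box, and the job is handed in at about 23 s of the 48 s allowed. No verdict is reported, so the points below are my own measurements.

**How it went**
- A solid beam at z 0.47–0.54 m hangs across the way to the box, so a straight-down approach was not possible. I found out it was solid by touching it with a fingertip (about 8 N).
- I brought the nearly straight arm under the beam and over the handpiece stand, then worked with the tool tilted about 50°. My model gave roughly 1 cm or less of clearance on either side, and the joint torques showed no contact.
- I pressed the tab to its stop with about 12 N and the cover sprung about 8 mm forward. My first press touched something sideways with about 4 N, possibly the rib while the cover was still latched. I backed off and pressed again.
- Pushing the rib took about 4 N.

**Last checks**
- **Cover:** its middle is about 0.12 m ahead of the box's origin and close to the centre line. Its top face is 4–6 mm above the bench, so it is down flat. The slope fit came to about 0.06 rad, but from few points.
- **Tab:** the pad was back up at about 27–28 mm, with scattered readings.
- **Robot:** clear of everything, with the fingertips 5 cm up and the force reading about zero.
- **Bystanders:** the glue bottle and tape roll read within about 1 cm of earlier readings or the given layout. The flux jar and pliers looked undisturbed, but I had no start position to compare.
- **Not confirmed:** the top camera did not report the tray. Its reading for the marker pen landed on the glue bottle, so I take it as a false detection. The arm never went near either of them.

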